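UV-cure a batch of small lens modules

TASK

Cure the small lens modules standing on the grey mat: put every one of them into a seat of the curing carriage, then lift the red release bar and, holding it up, run the carriage in until it can drop into the notch with the orange mark, which puts the parts under the lamp. Slide the shutter one click only, from blind to its first stop, leave it there for at least three seconds, and slide it back to blind before you bring the carriage out again to the white-marked load notch. Then stand all the cured modules upright in the blue tray; the larger look-alike modules are another lot and stay on the mat, and nothing else on the bench is to be disturbed.

Things in the scene. Friction and masses are not known exactly. Their poses are not given: they have to be found in the camera images.
- module_a: small lens module: green square board 24 x 24 x 4 mm with a black round lens barrel, 16 mm diameter and 20 mm tall, standing on its middle (24 mm tall in all). Origin: centre of the underside, z up along the barrel; board edges along x and y. Take it by the barrel. 40 g or so. Must be cured. Two or three are present
- module_b: small lens module: green square board 24 x 24 x 4 mm with a black round lens barrel, 16 mm diameter and 20 mm tall, standing on its middle (24 mm tall in all). Origin: centre of the underside, z up along the barrel; board edges along x and y. Take it by the barrel. 40 g or so. Must be cured. Two or three are present
- module_c: small lens module: green square board 24 x 24 x 4 mm with a black round lens barrel, 16 mm diameter and 20 mm tall, standing on its middle (24 mm tall in all). Origin: centre of the underside, z up along the barrel; board edges along x and y. Take it by the barrel. 40 g or so. Must be cured. Two or three are present
- large_a: larger look-alike module of another lot: board 34 x 34 x 4 mm, barrel 22 mm diameter and 22 mm tall; too big for the seats. Origin: centre of the underside. Stays on the mat, untouched
- large_b: larger look-alike module of another lot: board 34 x 34 x 4 mm, barrel 22 mm diameter and 22 mm tall; too big for the seats. Origin: centre of the underside. Stays on the mat, untouched
- station: fixed grey UV curing station, base 114 (x) x 402 (y) x 14 mm. Origin: on its underside below the rail, 205 mm from the load end; y runs along the rail to the lamp. Bridge with amber front over y = +43 to +196 (roof inside z = 58, deck top 63 mm); on it the black lamp head, x -26 to +26, y +51 to +175, top z = 99, with heatsink to z = 122 in the middle. Black terminal box at x +40 to +57, y +18 to +44, top z = 40
- seat_a (a point): middle of the floor of the carriage seat nearest the release bar. Each of the three seats is a square pocket 30 x 30 mm, 6 mm deep, in line along the carriage's y axis, 48 mm apart; point axes are those of the station, z up; a seated module's origin lies here. Moves with the carriage. Any seat may be used
- seat_b (a point): the same, middle seat (centre of the carriage)
- seat_c (a point): the same, seat nearest the lamp
- carriage (a joint): position of the carriage along the rail in m, growing towards the lamp: 0 in the load notch (white mark), 0.168 in the cure notch (orange mark), stops at -0.003 and 0.176. The latch rack has notches every 0.024; about 1 N of friction when released. It can move only with the release bar lifted
- release_bar (a joint): lift of the release bar on the carriage in m: 0 when its pin is down in a notch, 0.016 fully lifted (against a spring of 3 to 5 N). The pin clears the rack from 0.012 up. Let go, the spring drives the pin down the sloping tooth tops into the nearest notch, drawing the carriage along; a notch holds the carriage with about 1 mm of play
- release_grip (a point): middle of the red release bar, a round bar 12 mm thick and 44 mm long between posts 8 mm thick, along the station's y axis; when it is down its centre stands 78 mm above the bench, with 25 mm clear under it. Pinch it across the station's x axis from above, between the posts, and lift; it goes straight up, and takes the carriage along. 110 mm from the carriage centre, on the end away from the lamp
- shutter (a joint): position of the shutter plate in m, growing along the station's +y: 0 blind (red dot, light shut off), 0.016 first stop (small white dot), 0.032 full (large white dot). A sprung plunger draws it into the nearest stop; 4 to 6 N is needed to leave one
- shutter_knob (a point): middle of the red knob of the shutter plate: upright, round, 15 mm diameter, 20 mm tall, its centre here 90 mm above the bench and 58 mm in front of the lamp's centre line; lamp head 25 mm behind it. It slides along the station's y axis
- mat: grey mat 170 (x) x 160 (y) x 3 mm, fixed, on which the modules stand at first. Origin: centre of the underside. On the left or the right of the station
- tray_in (a point): centre of the inner floor of the fixed blue tray for cured modules: inner floor 162 (x) x 152 (y) mm, 5 mm or less above the bench, rim 14 mm above the bench, walls 4 mm. On the other side of the station
- screwdriver_red: red-handled screwdriver, 203 mm long, lying at the front of the bench; a bystander, leave it. Origin: centre of the underside
- tweezers: steel tweezers, 122 mm long, lying at the front of the bench; a bystander, leave it. Origin: centre of the underside
- spool: white solder spool, 44 mm diameter, 31 mm tall; a bystander, leave it. Origin: centre of the underside
- bottle: white dispenser bottle with red cap, 128 mm tall; a bystander, leave it. Origin: centre of the underside
- marker: black pen, 132 mm long; a bystander, leave it. Origin: centre of the underside
- adapter: metal bayonet T-adapter, 34 mm; a bystander, leave it. Origin: centre of the underside

How it is judged:
On the way, in this order (a step that is already met when the one before it is completed fails the run):
1. every small module present sits flat in a seat of the carriage, the carriage out at its load notch (x of module_a in the frame of seat_b between -0.006 and 0.006 m and y of module_a in the frame of seat_b between -0.058 and 0.058 m and z of module_a in the frame of seat_b between -0.003 and 0.003 m and angle between each of module_a, module_b, module_c's own z axis and vertical below 0.12 rad and x of module_b in the frame of seat_b between -0.006 and 0.006 m and y of module_b in the frame of seat_b between -0.058 and 0.058 m and z of module_b in the frame of seat_b between -0.003 and 0.003 m and x of module_c in the frame of seat_b between -0.006 and 0.006 m and y of module_c in the frame of seat_b between -0.058 and 0.058 m and z of module_c in the frame of seat_b between -0.003 and 0.003 m and value of joint carriage between -0.004 and 0.004 m and value of joint release_bar below 0.004 m), for 0.2 s.
2. the carriage is in at the orange-marked cure notch with the release bar down in the notch, shutter still blind, the modules in their seats (x of module_a in the frame of seat_b between -0.006 and 0.006 m and y of module_a in the frame of seat_b between -0.058 and 0.058 m and z of module_a in the frame of seat_b between -0.003 and 0.003 m and angle between each of module_a, module_b, module_c's own z axis and vertical below 0.12 rad and x of module_b in the frame of seat_b between -0.006 and 0.006 m and y of module_b in the frame of seat_b between -0.058 and 0.058 m and z of module_b in the frame of seat_b between -0.003 and 0.003 m and x of module_c in the frame of seat_b between -0.006 and 0.006 m and y of module_c in the frame of seat_b between -0.058 and 0.058 m and z of module_c in the frame of seat_b between -0.003 and 0.003 m and value of joint carriage between 0.164 and 0.172 m and value of joint release_bar below 0.004 m and value of joint shutter below 0.003 m), for 0.2 s.
3. the shutter stands in its first stop for three seconds, the carriage in (value of joint carriage between 0.164 and 0.172 m and value of joint release_bar below 0.004 m and value of joint shutter between 0.013 and 0.019 m), for 3 s.
4. the shutter is back at blind (value of joint shutter below 0.003 m), for 0.2 s.
5. the carriage is out again at the load notch with the release bar down, shutter blind (value of joint carriage between -0.004 and 0.004 m and value of joint release_bar below 0.004 m and value of joint shutter below 0.003 m), for 0.2 s.
At the end, for the whole second after the job is handed in: Small modules upright (0.12 rad), at rest, released, centres on the blue tray's floor; carriage within 4 mm of the load notch, release bar down (under 4 mm); shutter within 3 mm of blind; larger modules upright and within 30 mm of where they were (all of step 5 and x of module_a in the frame of tray_in between -0.078 and 0.078 m and y of module_a in the frame of tray_in between -0.073 and 0.073 m and z of module_a in the frame of tray_in between -0.004 and 0.004 m and angle between each of module_a, module_b, module_c, large_a, large_b's own z axis and vertical below 0.12 rad and linear speed of each of module_a, module_b, module_c below 0.02 m/s and x of module_b in the frame of tray_in between -0.078 and 0.078 m and y of module_b in the frame of tray_in between -0.073 and 0.073 m and z of module_b in the frame of tray_in between -0.004 and 0.004 m and x of module_c in the frame of tray_in between -0.078 and 0.078 m and y of module_c in the frame of tray_in between -0.073 and 0.073 m and z of module_c in the frame of tray_in between -0.004 and 0.004 m and distance of each of large_a, large_b from where it was at the start of the episode below 0.03 m); the robot touches nothing.
It fails at once if the shutter is opened (more than 8 mm) while the carriage is not in at the cure notch (value of joint shutter above 0.008 m and value of joint carriage below 0.16 m).
It fails at once if the shutter goes past its first stop towards full (beyond 23 mm) (value of joint shutter above 0.023 m).
It fails at once if a larger module is displaced by more than 30 mm (distance of any of large_a, large_b from where it was at the start of the episode above 0.03 m).
It fails at once if another thing on the bench is knocked more than 40 mm (distance of any of screwdriver_red, tweezers, spool, bottle, marker, adapter from where it was at the start of the episode above 0.04 m).
Of module_a, module_b, module_c only 2 to 3 are there at a start; the rules pass over those that are not, and their reading is None.
At some moment in a run one of module_a, module_b, module_c may be knocked a few centimetres aside while the robot is not near it.
It also fails if it takes over 210 s, if anything falls off the work surface, if the arm or the gripper's body presses on something with over 40 N, if the wrist force passes 120 N, or if a joint passes its speed limit or range.

ROBOT

A 6-joint arm with a two-finger parallel gripper is mounted at the origin on a cart in front of the work surface, level with it; the furniture and walls round the work are solid. World frame = base frame: x ahead of the robot, y to its left, z up, the work surface at z = 0. Lengths are in m, angles in rad, forces in N, time in s.
With the tool pointing down it reaches from about 0.375 to 0.9 m from the base axis. Payload 3.1 kg.
Tool frame: the origin (TCP) lies on the front face of the gripper's body, between the roots of the fingers; the fingertips stand 70 mm ahead of it and the grasp point (between the pads) lies 51 mm ahead of it; z points along the fingers, y is the line along which they close (so a half turn about z gives the same grasp; the last joint's range is limited). The gripper opens to 87 mm and grips with 3 to 60 N. Pads are 19 mm wide; open, the fingers measure 117 mm over their backs; the gripper's body (75 mm by 190 mm) begins 51 mm behind the grasp point.
Start: joints at [1.119, 0.527, 1.433, -0, 1.181, -0.178], TCP at [0.169, 0.602, 0.292] pointing down, gripper open.
Joint ranges: [-3.08, 3.08], [-0.75, 2.2], [0.22, 2.44], [-1.43, 4.57], [0, 2.65], [-2.85, 2.85]. Speed limits (rad/s): [2.79, 2.79, 3.14, 3.14, 3.14, 3.14].

INTERFACE

Orientations are given as a unit quaternion [x, y, z, w].
In Python, from rig import robot, cams, ticket gives the robot as it stands. The module is installed in compiled form; this text tells all that it offers.
- The arm moves only by the shell command python3 -m crank 'ROWS' [FORCE]. ROWS is JSON, a list of rows, each a list of 7 numbers: the shift along the tool's x, y, z in cm, then the turn, a rotation vector about the tool's x, y, z in rad, then the closure, from 0 (fully open) to 1 (shut). A call has 1 to 5 rows; each row shifts and turns the commanded pose from where the row before left it, along the tool's axes as they then stand; what a row does not reach is not made up. A row lasts 1/8 s, in which the tool goes at most 62.5 mm and 10.7 degrees, less where a joint would pass 70% of its speed; a pose out of reach is approached as far as the arm can. A call is refused whole if a number of a shift passes 6.25 or a number of a turn 0.188, either way. A call with a gripper value outside its range is refused whole. The fingers move at their own pace and stop on an object; FORCE is the grip in N (left out, the last holds). Time passes only in rows, so rows that do not move let the fingers close. It gives the time, the measured TCP pose, the force, the opening and the grip force at its end, in the units of the state.
- robot.get_obs(): the state, without advancing time (a new reading comes with each control period).
- cams.camera(name): name is "scene" or "top" or "wrist"; returns the picture (420x560x3 uint8, red, green, blue); there is no depth.
- cams.camera_info(name): a dict with "intrinsics" (3x3 intrinsics, pixels), "pose" (4x4, takes a point from camera to world coordinates). Camera axes: x right, y down, z forward; pixel columns grow to the right and rows downward; lengths in m; the calibration is good to about 2 mm. A picture is of the moment at which its call begins: read the wrist's pose just before it. camera_info takes no time and is no camera call; for the wrist camera it gives the pose at the moment of the call.
- ticket.hand_in(): hands the job in; it is judged then, once.
The state is a dict: "time": time; "q": joint angles; "joint_velocities": joint speeds; "joint_torque": joint torques, N m; "position": TCP position; "tool_rot": TCP orientation; "ft_force": force on the tool from outside, world axes, zero at the start; "moment": the same for the moment, N m; "grip_width": finger opening in m; "grip_force": force on a finger pad.
Only numpy, scipy, OpenCV 4.12 (cv2) and the standard library are available. Lean on these libraries where they do the work, as an engineer would, in place of code of your own. Each camera call takes 0.05 s, during which the arm holds its last target. There are 200 camera calls.

## Working session

There is one attempt and no reset: what is moved stays moved. The work goes in short steps, Python scripts to look and compute and a shell command to move; the robot and the scene stay as the last step left them, time stands still between calls to the robot, and variables do not carry over. Pictures are saved under pics/ and viewed, at most 14 in all, crops included, and the job is handed in when it is done.

```bash
mkdir -p pics; ls
python3 - <<'E'
from rig import robot,cams,ticket
import cv2,numpy as np
o=robot.get_obs(); print({k:np.round(v,3).tolist() for k,v in o.items()})
for n in("top","scene"):
    i=cams.camera_info(n); print(n,np.round(i["intrinsics"],1).tolist(),np.round(i["pose"],3).tolist())
    cv2.imwrite(f"pics/{n}0.png",cams.camera(n)[:,:,::-1])
E
```

```text
pics
{'time': 0.0, 'q': [1.119, 0.528, 1.434, -0.0, 1.181, -0.179], 'joint_velocities': [-0.0, -0.001, -0.001, 0.001, -0.001, -0.0], 'joint_torque': [0.001, -44.004, -17.66, 0.063, 0.058, -0.0], 'position': [0.169, 0.601, 0.291], 'tool_rot': [0.136, 0.991, -0.001, -0.0], 'ft_force': [0.147, -0.265, 0.037], 'moment': [0.047, -0.017, -0.012], 'grip_force': 0.0, 'grip_width': 0.087}
top [[507.4, 0.0, 288.0], [0.0, 507.4, 210.4], [0.0, 0.0, 1.0]] [[-0.011, -0.996, 0.091, 0.355], [-1.0, 0.011, -0.003, -0.021], [0.002, -0.091, -0.996, 1.459], [0.0, 0.0, 0.0, 1.0]]
scene [[408.9, 0.0, 279.3], [0.0, 408.9, 207.4], [0.0, 0.0, 1.0]] [[0.032, -0.721, 0.693, -0.284], [-0.999, -0.027, 0.018, -0.056], [0.006, -0.693, -0.721, 0.922], [0.0, 0.0, 0.0, 1.0]]
```

View pics/top0.png

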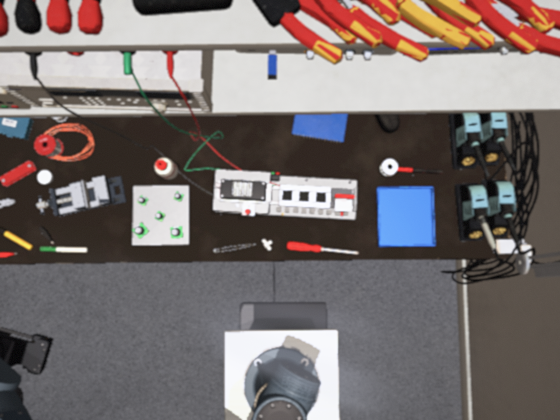

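View pics/scene0.png

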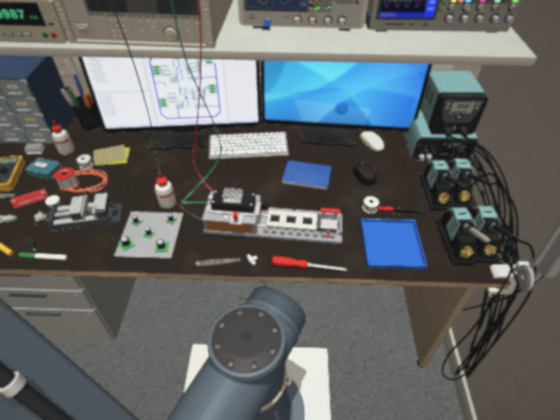

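The top view shows the mat at about (160,215) with five modules, the station at (285,193) with the lamp to the left (+y) and the red bar at (343,203), and the tray at (406,216). Next I'll get rough positions and zoom in.

```bash
cat > h.py <<'E'
from rig import robot,cams,ticket
import cv2,numpy as np
from scipy.spatial.transform import Rotation as R
def cast(info,uv,z):
    K,T=np.array(info["intrinsics"]),np.array(info["pose"])
    d=T[:3,:3]@np.linalg.solve(K,[uv[0],uv[1],1.]); p=T[:3,3]
    return p+d*(z-p[2])/d[2]
def proj(info,P):
    K,T=np.array(info["intrinsics"]),np.array(info["pose"])
    c=T[:3,:3].T@(np.array(P)-T[:3,3]); u=K@c; return u[:2]/u[2]
def tri(obs):
    A=np.zeros((3,3));b=np.zeros(3)
    for info,uv in obs:
        K,T=np.array(info["intrinsics"]),np.array(info["pose"])
        d=T[:3,:3]@np.linalg.solve(K,[uv[0],uv[1],1.]); d/=np.linalg.norm(d)
        M=np.eye(3)-np.outer(d,d); A+=M; b+=M@T[:3,3]
    return np.linalg.solve(A,b)
def to(target,yaw=None,down=True):
    """shift in tool axes (cm) & turn about tool z to bring TCP to target; yaw = world angle of tool y axis"""
    o=robot.get_obs(); r=R.from_quat(o["tool_rot"])
    s=r.inv().apply(np.array(target)-o["position"])*100
    out=[np.round(s,2).tolist()]
    if yaw is not None:
        y=r.as_matrix()[:,1]; cur=np.arctan2(y[1],y[0])
        d=(yaw-cur+np.pi/2)%np.pi-np.pi/2
        out.append(("turn tool z",round(-d,3)))
    z=r.as_matrix()[:,2]; t=r.inv().apply(np.cross(z,[0,0,-1])); out.append(("level",np.round(t,3).tolist()))
    return out
def state():
    o=robot.get_obs(); m=R.from_quat(o["tool_rot"]).as_matrix()
    print("t",round(o["time"],2),"tcp",np.round(o["position"],4),"yawY",round(np.arctan2(m[1,1],m[0,1]),3),"z",np.round(m[:,2],3),"w",round(o["grip_width"],4),"gf",round(o["grip_force"],1),"F",np.round(o["ft_force"],1),"q6",np.round(o["q"][5],2))
E
python3 - <<'E'
from h import *
i=cams.camera_info("top")
for n,uv,z in [("m1",(143,200),.02),("m2",(178,197),.02),("m3",(159,216),.02),("m4",(141,230),.02),("m5",(176,233),.02),("seatL",(287,195),.03),("seatM",(304,197),.03),("seatR",(322,199),.03),("bar",(343,204),.078),("tray",(406,216),.004),("lamp",(242,189),.12),("knob",(248,211),.09),("bottle",(166,163),.128),("spool",(390,167),.03)]:
    print(n,np.round(cast(i,uv,z),3))
print(np.round(cams.camera_info("wrist")["pose"],3).tolist(),np.round(cams.camera_info("wrist")["intrinsics"],0).tolist())
state()
im=cv2.imread("pics/top0.png"); cv2.imwrite("pics/top0c.png",cv2.resize(im[140:260,120:380],None,fx=3,fy=3,interpolation=cv2.INTER_CUBIC))
E
```

```text
m1 [0.521 0.388 0.02 ]
m2 [0.528 0.288 0.02 ]
m3 [0.475 0.342 0.02 ]
m4 [0.435 0.392 0.02 ]
m5 [0.426 0.293 0.02 ]
seatL [ 0.529 -0.023  0.03 ]
seatM [ 0.523 -0.071  0.03 ]
seatR [ 0.517 -0.122  0.03 ]
bar [ 0.497 -0.176  0.078]
tray [ 0.468 -0.365  0.004]
lamp [0.536 0.097 0.12 ]
knob [0.48  0.083 0.09 ]
bottle [0.607 0.298 0.128]
spool [ 0.607 -0.317  0.03 ]
[[0.271, 0.932, 0.24, 0.103], [0.963, -0.262, -0.069, 0.621], [-0.002, 0.25, -0.968, 0.383], [0.0, 0.0, 0.0, 1.0]] [[317.0, 0.0, 278.0], [0.0, 317.0, 209.0], [0.0, 0.0, 1.0]]
t 0.1 tcp [0.1687 0.6012 0.2914] yawY 1.297 z [-0.001 -0.002 -1.   ] w 0.0872 gf 0.0 F [-0.4  0.3 -0.7] q6 -0.18
```

View pics/top0c.png

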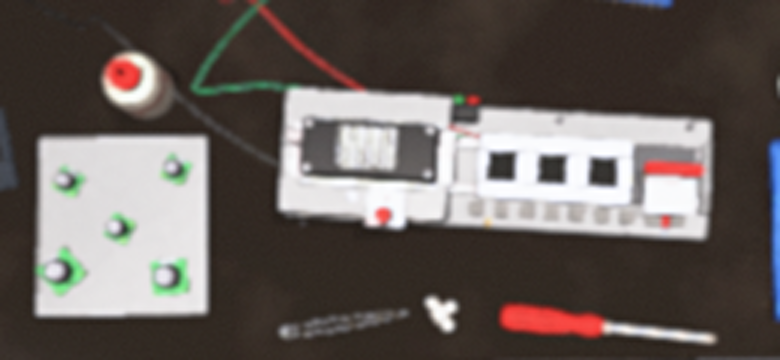

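The crop shows three small modules at (68,181), (174,170) and (118,228), with the larger ones at (58,271) and (168,276). The seats are at (603,172), (552,168) and (500,166), the red bar at (672,170) and the knob at (383,215). I'll bring the wrist over the mat.

```bash
python3 -m crank '[[-5.5,-2.3,1,0,0,0,0],[-5.5,-2.3,1,0,0,0,0],[-5.5,-2.3,1,0,0,0,0],[-5.5,-2.3,1,0,0,0,0],[-5.5,-2.3,1,0,0,0,0]]' && python3 -m crank '[[-5.5,-2.3,1,0,0,0,0],[-5.5,-2.3,1,0,0,0,0],[0,0,0,0,0,0.175,0],[0,0,0,0,0,0.175,0],[0,0,0,0,0,0.175,0]]' && python3 -m crank '[[0,0,0,0,0,0.175,0],[0,0,0,0,0,0.175,0],[0,0,0,0,0,0.175,0],[0,0,0,0,0,0.175,0],[0,0,0,0,0,0.175,0]]' && python3 -m crank '[[0,0,0,0,0,0,0],[0,0,0,0,0,0,0]]'
python3 - <<'E'
from h import *
import pickle
state()
i=cams.camera_info("wrist"); im=cams.camera("wrist"); cv2.imwrite("pics/w1.png",im[:,:,::-1]); pickle.dump(i,open("pics/w1.pkl","wb"))
E
```

```text
time: 0.72
position: [0.4038, 0.4153, 0.2416]
tool_rot: [0.136, 0.991, -0.0, -0.0]
ft_force: [-0.1, 1.3, -0.1]
grip_width: 0.0867
grip_force: 0.0
time: 1.35
position: [0.4961, 0.3421, 0.2216]
tool_rot: [0.392, 0.92, -0.0, -0.0]
ft_force: [0.1, -0.6, 0.2]
grip_width: 0.0872
grip_force: 0.0
time: 1.98
position: [0.4958, 0.3425, 0.2217]
tool_rot: [0.744, 0.668, -0.001, -0.0]
ft_force: [0.1, 0.2, -0.5]
grip_width: 0.087
grip_force: 0.0
time: 2.22
position: [0.4959, 0.3426, 0.222]
tool_rot: [0.742, 0.671, -0.0, -0.0]
ft_force: [-0.5, -0.5, -0.2]
grip_width: 0.0869
grip_force: 0.0
t 2.23 tcp [0.4959 0.3426 0.222 ] yawY -0.1 z [-0.001 -0.    -1.   ] w 0.0869 gf 0.0 F [-0.5 -0.5 -0.2] q6 0.52
```

View pics/w1.png

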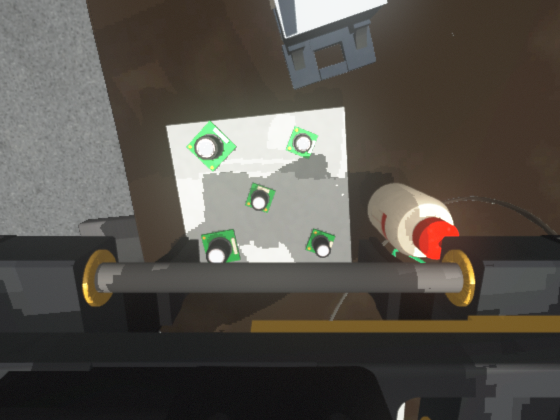

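The wrist view shows the small modules at (303,143), (260,200) and (321,243), and the large ones at (208,147) and (217,250). I'll take a second, shifted view and detect the boards automatically.

```bash
cat >> h.py <<'E'
import pickle
def shot(name):
    state(); i=cams.camera_info("wrist"); im=cams.camera("wrist")
    cv2.imwrite(f"pics/{name}.png",im[:,:,::-1]); pickle.dump(i,open(f"pics/{name}.pkl","wb")); return i,im
def load(name): return pickle.load(open(f"pics/{name}.pkl","rb")),cv2.imread(f"pics/{name}.png")[:,:,::-1]
def boards(info,im,z=.007,amin=60,vmax=420):
    """green boards: centre (world, plane z), side mm, yaw mod 90deg, pixel centre"""
    hsv=cv2.cvtColor(np.ascontiguousarray(im),cv2.COLOR_RGB2HSV); g=cv2.inRange(hsv,(45,110,50),(80,255,255))
    g=cv2.morphologyEx(g,cv2.MORPH_CLOSE,np.ones((5,5)))
    n,lab,st,_=cv2.connectedComponentsWithStats(g); out=[]
    for k in range(1,n):
        if st[k,4]<amin: continue
        v,u=np.nonzero(lab==k)
        if v.max()>vmax: continue
        P=np.array([cast(info,q,z)[:2] for q in zip(u,v)],np.float32)
        (c,s,a)=cv2.minAreaRect(P*1000)
        out.append((np.round(np.array(c)/1000,4),np.round(s,1),round((a+45)%90-45,1),(int(u.mean()),int(v.mean())),st[k,4]))
    return out
E
python3 -m crank '[[-4,0,0,0,0,0,0],[0,0,0,0,0,0,0],[0,0,0,0,0,0,0]]' >/dev/null
python3 - <<'E'
from h import *
for n in ("w1","w2"):
    i,im=load(n) if n=="w1" else shot(n)
    print(n); [print(b) for b in boards(i,im)]
E
```

```text
w1
(array([0.43  , 0.4085]), array([33.3, 11.8]), 39.9, (202, 134), np.int32(211))
(array([0.5225, 0.3953]), array([23. , 22.8]), -26.0, (300, 141), np.int32(197))
(array([0.442 , 0.3937]), array([33.2, 17.2]), 37.8, (219, 155), np.int32(284))
(array([0.4689, 0.3496]), array([22.9,  5.5]), -20.6, (250, 194), np.int32(79))
(array([0.4858, 0.3421]), array([22.6,  4.5]), -25.1, (269, 199), np.int32(70))
(array([0.5331, 0.2929]), array([23.8, 23.4]), -25.2, (317, 238), np.int32(181))
(array([0.43  , 0.3058]), array([33.6, 18. ]), 6.0, (216, 236), np.int32(262))
(array([0.441 , 0.2871]), array([14.4, 10.4]), 6.3, (233, 256), np.int32(89))
t 2.65 tcp [0.4923 0.3031 0.2224] yawY -0.103 z [ 0.001  0.001 -1.   ] w 0.0871 gf 0.0 F [ 0.5 -0.3 -0.2] q6 0.46
w2
(array([0.4338, 0.4175]), array([11.6, 17.7]), -0.3, (204, 83), np.int32(128))
(array([0.4369, 0.4   ]), array([32.9, 33.2]), 38.4, (210, 111), np.int32(427))
(array([0.5193, 0.3864]), array([ 4.9, 20.6]), -27.7, (300, 110), np.int32(76))
(array([0.4693, 0.3487]), array([23.8,  7.2]), -9.9, (250, 153), np.int32(69))
(array([0.4846, 0.3411]), array([23.5,  8.8]), -41.1, (266, 161), np.int32(92))
(array([0.5331, 0.2926]), array([23.3, 23.3]), -25.7, (317, 201), np.int32(185))
(array([0.4294, 0.308 ]), array([34.5, 15.3]), 12.6, (214, 199), np.int32(252))
(array([0.6227, 0.2563]), array([50.4, 49.5]), 27.5, (409, 229), np.int32(340))
(array([0.4394, 0.2867]), array([17.4,  9.6]), 5.8, (230, 220), np.int32(99))
```

View pics/w2.png

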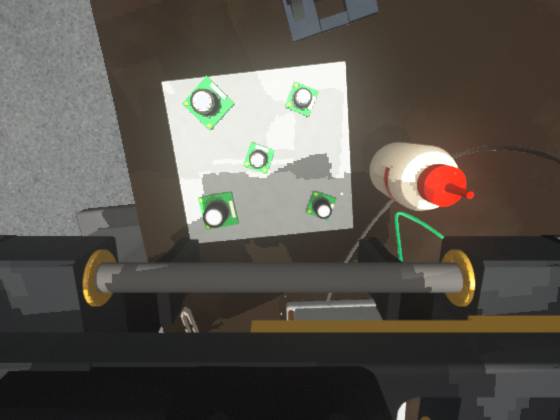

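Small modules: m1 at (303,97), m2 at (321,208) and m3 at (259,158). Next, two views of the station.

```bash
python3 -m crank '[[-6.1,1.2,-0.6,0,0,0,0],[-6.1,1.2,-0.6,0,0,0,0],[-6.1,1.2,-0.6,0,0,0,0],[-6.1,1.2,0,0,0,0,0],[-6.1,1.2,0,0,0,0,0]]' >/dev/null; python3 -m crank '[[-6.1,1.2,0,0,0,0,0],[-6.1,1.2,0,0,0,0,0],[0,0,0,0,0,0,0],[0,0,0,0,0,0,0]]' >/dev/null
python3 - <<'E'
from h import *
shot("s1")
E
python3 -m crank '[[-5,0,0,0,0,0,0],[0,0,0,0,0,0,0],[0,0,0,0,0,0,0]]' >/dev/null
python3 - <<'E'
from h import *
shot("s2")
a=cv2.imread("pics/s1.png")[0:270,150:430]; b=cv2.imread("pics/s2.png")[0:270,150:430]
cv2.imwrite("pics/s12.png",cv2.resize(np.hstack([a,b]),(800,386),interpolation=cv2.INTER_CUBIC))
E
```

```text
t 3.83 tcp [ 0.5317 -0.1301  0.24  ] yawY -0.103 z [-0.001  0.001 -1.   ] w 0.0871 gf 0.0 F [ 0.1 -0.1  0.5] q6 -0.34
t 4.25 tcp [ 0.5264 -0.1785  0.2402] yawY -0.101 z [-0.001  0.001 -1.   ] w 0.0868 gf 0.0 F [-0.2  0.4  0.7] q6 -0.43
```

View pics/s12.png

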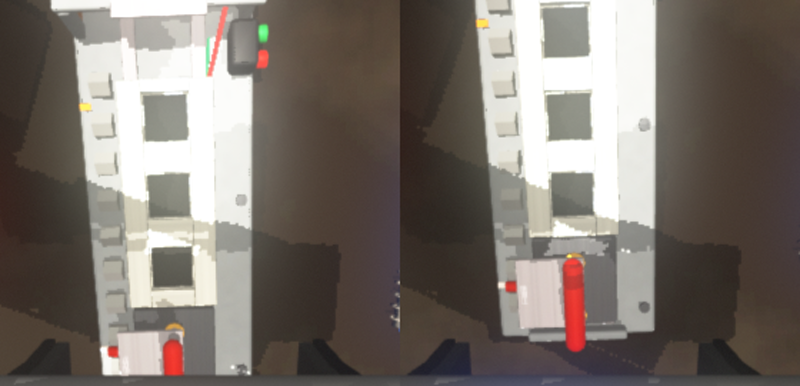

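The left half (s1) shows the seats at about (166,117), (168,194) and (172,267), and the bar's end at (173,350). The right half (s2) shows seats at (566,30), (570,117) and (572,193), and the bar from (573,268) to (575,348). I'll extract these precisely.

Run:
```python
from h import *
S={}
for n in("s1","s2"):
    i,im=load(n); hsv=cv2.cvtColor(np.ascontiguousarray(im),cv2.COLOR_RGB2HSV)
    g=cv2.inRange(hsv,(0,0,0),(180,255,125)); g[:, :235]=0; g[:,305:]=0; g[200:]=0
    k,lab,st,ce=cv2.connectedComponentsWithStats(g)
    for j in range(1,k):
        if 500<st[j,4]<2500:
            v,u=np.nonzero(lab==j); P=np.array([cast(i,q,.03)[:2] for q in zip(u,v)],np.float32)
            c,s,a=cv2.minAreaRect(P*1000)
            S.setdefault(n,[]).append(ce[j]); print(n,np.round(ce[j],1),st[j],"z.03:",np.round(c,1),np.round(s,1),round(a,1))
    r=cv2.inRange(hsv,(0,150,60),(6,255,255))|cv2.inRange(hsv,(174,150,60),(180,255,255)); r[258:]=0
    k,lab,st,ce=cv2.connectedComponentsWithStats(r)
    for j in range(1,k):
        if st[j,4]>20: 
            v,u=np.nonzero(lab==j); m=cv2.minAreaRect(np.stack([u,v],1).astype(np.float32)); print(n,"red",st[j],np.round(ce[j],1),np.round(m[0]+m[1],1))
i1,_=load("s1");i2,_=load("s2")
for a in S["s1"]:
    for b in S["s2"]:
        p=tri([(i1,a),(i2,b)])
        if .0<p[2]<.06: print("tri",np.round(p,4),a.round(),b.round())
```

```text
s1 [270.1 186.4] [257 173  28  27 708] z.03: [ 525.  -115.3] [25.5 26.3] 84.1
s1 red [330  35   8  12  76] [333.6  40.7] [333.8  40.6   6.5  11.5]
s1 red [ 106   98   35  101 2508] [124.1 144.4] [124.5 147.7 101.9  28.8]
s1 red [264 238  14  20 243] [270.7 248.1] [270.5 247.5  19.   13. ]
s1 red [226 243   6   7  38] [228.6 245.7] [228.5 246.    6.    5. ]
s2 [267.7 139.8] [256 123  29  28 523] z.03: [ 524.2 -117.3] [24.5 26.1] 84.2
s2 [291.1 184.7] [277 164  25  36 620] z.03: [ 537.8 -161.4] [34.1 23. ] 85.2
s2 red [ 100   40   36  110 2832] [118.4  91.3] [118.4  94.5 110.9  29.9]
s2 red [264 181  16  65 840] [271.6 213.4] [271.7 213.   64.2  13.5]
s2 red [224 197   7   7  47] [227.1 200. ] [227. 200.   6.   6.]
```

```bash
cat >> h.py <<'E'
def pads(name,seeds,h=22):
    i,im=load(name); g=cv2.cvtColor(np.ascontiguousarray(im),cv2.COLOR_RGB2GRAY); out=[]
    for (u,v) in seeds:
        v0=max(0,v-h); w=g[v0:v+h,u-h:u+h]; t,_=cv2.threshold(w,0,255,cv2.THRESH_OTSU)
        m=(w<t).astype(np.uint8); k,lab,st,ce=cv2.connectedComponentsWithStats(m); L=lab[v-v0,u-(u-h)]
        yy,xx=np.nonzero(lab==L); c,s,a=cv2.minAreaRect(np.stack([xx,yy],1).astype(np.float32))
        out.append(np.array(c)+[u-h,v0]); print(name,np.round(out[-1],1),np.round(s,1),round(a,1),"t",t)
    return i,out
E
python3 - <<'E'
from h import *
i1,a=pads("s1",[(266,82),(268,136),(270,187)]); i2,b=pads("s2",[(266,21),(269,82),(270,135)])
P=[tri([(i1,x),(i2,y)]) for x,y in zip(a,b)]
for p in P: print(np.round(p,4))
for i,l in((i1,a),(i2,b)):
    print([np.round(cast(i,x,.03)[:2],4).tolist() for x in l])
d=P[0]-P[2]; print("yaw of rail from +y",np.degrees(np.arctan2(-d[0],d[1])),np.linalg.norm(d))
# bar: ends in s2 (top) at z ~.084
for uv in [(271.2,184),(272,243)]: print("bar end",cast(i2,uv,.084).round(4))
E
```

```text
s1 [265.   80.7] [34.8 31.1] 87.4 t 200.0
s1 [266.8 136.9] [31.8 30.6] 86.1 t 187.0
s1 [270.3 187.1] [29.1 28.6] 87.6 t 166.0
s2 [265.  22.] [34.9 33.3] 88.0 t 198.0
s2 [267.5  80.8] [33.6 32.2] 88.0 t 197.0
s2 [269.5 138.5] [35. 31.] 90.0 t 176.0
[ 0.5302 -0.0185  0.0186]
[ 0.5269 -0.0688  0.0307]
[ 0.5234 -0.1195  0.0113]
[[0.5306, -0.0201], [0.5267, -0.0688], [0.5247, -0.1161]]
[[0.5303, -0.0218], [0.5272, -0.0687], [0.5235, -0.1189]]
yaw of rail from +y -3.881401519226669 0.10146618724430993
bar end [ 0.5227 -0.1524  0.084 ]
bar end [ 0.5181 -0.2019  0.084 ]
```

Run:
```python
from h import *
(i1,m1),(i2,m2)=load("w1"),load("w2")
for n,a,b in [("lens1",(303,143),(303,97)),("lens2",(322,248),(323,211)),("lens3",(259,202),(258,159)),("cap",(437,240),(442,186))]: print(n,tri([(i1,a),(i2,b)]).round(3))
print("vise edge z0/.04",cast(i1,(330,80),0).round(3),cast(i1,(330,80),.04).round(3))
print("top cap",cast(cams.camera_info("top"),(163.5,165),.128).round(3))
for p in [(.5225,.3953),(.5331,.2928),(.4774,.3459)]:
    print(proj(i1,(*p,.027)).round(),proj(i2,(*p,.027)).round())
print(to((.5225,.3953,.15),np.radians(64)))
```

```text
lens1 [0.523 0.395 0.021]
lens2 [0.535 0.286 0.007]
lens3 [0.478 0.346 0.029]
cap [0.609 0.32  0.096]
vise edge z0/.04 [0.554 0.448 0.   ] [0.548 0.444 0.04 ]
top cap [0.601 0.304 0.128]
[303. 143.] [303.  96.]
[322. 250.] [323. 210.]
[259. 202.] [257. 159.]
[[57.03, -6.16, 9.07], ('turn tool z', np.float64(-1.218)), ('level', [-0.001, -0.001, -0.0])]
```

```bash
(python3 -m crank '[[5.75,-1.13,0,0,0,0,0],[5.75,-1.13,0,0,0,0,0],[5.75,-1.13,0,0,0,0,0],[5.75,-1.13,0,0,0,0,0],[5.75,-1.13,0,0,0,0,0]]' 10 && python3 -m crank '[[5.75,-1.13,0,0,0,0,0],[5.75,-1.13,0,0,0,0,0],[5.75,-1.13,0,0,0,0,0],[5.75,-1.13,0,0,0,0,0],[0,0,2.5,0,0,0.159,0.5]]' && python3 -m crank '[[0,0,2.5,0,0,0.159,0.54],[0,0,2,0,0,0,0.54],[0,0,0,0,0,0,0.54],[0,0,0,0,0,0,0.54]]')>/dev/null
python3 - <<'E'
from h import *
i,im=shot("p3")
for b in boards(i,im,vmax=270): print(b)
print(to((.4774,.3459,.081),np.radians(-24)))
E
```

```text
t 6.05 tcp [0.4782 0.3457 0.1709] yawY -0.42 z [ 0.001  0.    -1.   ] w 0.0457 gf 0.0 F [ 0.3 -0.  -0.6] q6 0.86
(array([0.5224, 0.3952]), array([23. , 22.8]), -27.1, (302, 133), np.int32(334))
(array([0.4304, 0.4083]), array([33.4, 12.9]), 40.2, (191, 161), np.int32(256))
(array([0.4431, 0.3925]), array([33.2, 13.7]), 40.0, (218, 179), np.int32(379))
(array([0.4691, 0.35  ]), array([22.5,  5.1]), -24.4, (266, 211), np.int32(118))
(array([0.4856, 0.3417]), array([22.6,  5. ]), -23.7, (289, 211), np.int32(116))
(array([0.6084, 0.2718]), array([12.6,  4.5]), -10.7, (454, 228), np.int32(65))
(array([0.5331, 0.2932]), array([23.6, 24. ]), -24.1, (358, 237), np.int32(290))
(array([0.6538, 0.2458]), array([ 3.9, 41.1]), -44.8, (516, 235), np.int32(170))
[[-0.03, -0.13, 9.02], ('turn tool z', np.float64(-0.001)), ('level', [0.001, -0.001, 0.0])]
```

```bash
(python3 -m crank '[[0,-0.13,5,0,0,0,0.54],[0,0,3,0,0,0,0.54],[0,0,1,0,0,0,0.54],[0,0,0,0,0,0,0.54],[0,0,0,0,0,0,0.54]]' 10) | grep -E "posi|ft|grip"; python3 -m crank '[[0,0,0,0,0,0,1],[0,0,0,0,0,0,1],[0,0,0,0,0,0,1],[0,0,0,0,0,0,1],[0,0,0,0,0,0,1]]' 10 | grep -E "posi|ft|grip"
```

```text
position: [0.4783, 0.3459, 0.0818]
ft_force: [0.8, 0.7, 0.3]
grip_width: 0.0401
grip_force: 0.0
position: [0.4774, 0.3455, 0.0805]
ft_force: [-0.7, -0.9, 3.3]
grip_width: 0.0156
grip_force: 10.0
```

```bash
python3 -c "
from h import *
state()
print('at 0.2:',to((.530,-.021,.20),np.radians(-3.7)))"
```

```text
t 7.35 tcp [0.4774 0.3455 0.0805] yawY -0.421 z [ 0.  0. -1.] w 0.0156 gf 10.0 F [-0.7 -0.9  3.3] q6 0.86
at 0.2: [[-31.3, 19.78, -11.95], ('turn tool z', np.float64(-0.356)), ('level', [0.0, -0.0, 0.0])]
```

```bash
(python3 -m crank '[[0,0,-5,0,0,0,1],[0,0,-5,0,0,0,1],[0,0,-5,0,0,0,1],[0,0,0,0,0,-0.178,1],[0,0,0,0,0,-0.178,1]]' && python3 -m crank '[[-6.04,1.27,0,0,0,0,1],[-6.04,1.27,0,0,0,0,1],[-6.04,1.27,0,0,0,0,1],[-6.04,1.27,0,0,0,0,1],[-6.04,1.27,0,0,0,0,1]]' && python3 -m crank '[[-6.04,1.27,0,0,0,0,1],[0,0,0,0,0,0,1],[0,0,5,0,0,0,1],[0,0,0,0,0,0,1],[0,0,0,0,0,0,1]]') | grep -E "grip"
python3 - <<'E'
from h import *
i,im=shot("pl3")
print(to((.530,-.021,.125),np.radians(-3.7)))
for k,p in dict(c=(.530,-.021),b=(.527,-.069),a=(.524,-.117)).items(): print(k,proj(i,(*p,.025)).round(1))
E
```

```text
grip_width: 0.0157
grip_force: 10.0
grip_width: 0.0157
grip_force: 10.0
grip_width: 0.0153
grip_force: 10.0
t 9.22 tcp [ 0.5299 -0.0203  0.1808] yawY -0.064 z [-0.  0. -1.] w 0.0153 gf 10.0 F [-0.3 -0.1 -0.7] q6 -0.19
[[-0.05, -0.05, 5.64], ('turn tool z', np.float64(0.001)), ('level', [0.002, 0.0, -0.0])]
c [279.  215.9]
b [279.  270.3]
a [279.1 320.2]
```

View pics/pl3.png

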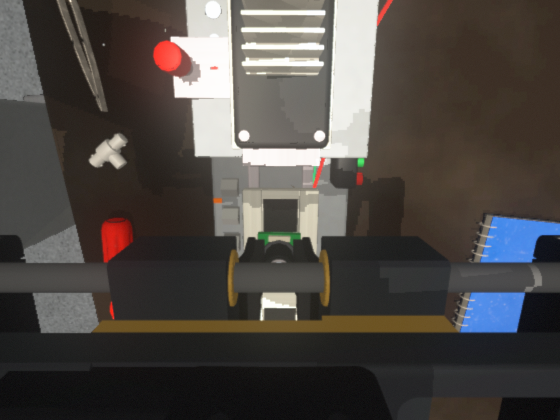

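The seat nearest the lamp shows at about (281,215) with the held board's edge at (279,237). I'll check the lateral centring from row profiles.

Run:
```python
from h import *
i,im=load("pl3"); g=cv2.cvtColor(np.ascontiguousarray(im),cv2.COLOR_RGB2GRAY)
for r in (205,215,224): print(r,g[r,238:325].tolist())
c=np.array([[int(x) for x in g[185:232,281]]]); print(c.tolist())
print(im[236,250:310].tolist()[::4])
for z in(.02,.03):print(proj(i,(.530,-.021,z)),proj(i,(.531,-.006,z)))
```

```text
205 [139, 144, 146, 148, 157, 190, 201, 203, 206, 206, 207, 202, 178, 170, 160, 159, 160, 159, 160, 161, 162, 159, 156, 154, 187, 108, 69, 64, 63, 60, 60, 61, 59, 60, 60, 59, 60, 61, 61, 59, 61, 60, 62, 61, 61, 61, 60, 59, 61, 62, 62, 61, 62, 60, 61, 61, 60, 62, 65, 95, 147, 128, 148, 158, 159, 160, 160, 164, 175, 207, 208, 208, 209, 209, 208, 211, 212, 212, 210, 198, 155, 151, 150, 152, 151, 151, 151]
215 [100, 106, 140, 141, 131, 167, 199, 201, 203, 204, 205, 208, 209, 206, 203, 204, 203, 204, 205, 208, 208, 207, 200, 175, 170, 127, 71, 60, 61, 60, 60, 59, 62, 61, 62, 61, 60, 61, 62, 62, 61, 61, 60, 60, 61, 60, 62, 61, 60, 62, 61, 62, 62, 61, 61, 61, 61, 62, 74, 128, 186, 151, 192, 205, 208, 209, 208, 210, 212, 212, 209, 207, 208, 207, 207, 211, 211, 209, 203, 179, 138, 146, 149, 148, 147, 148, 148]
224 [137, 134, 142, 144, 143, 154, 194, 200, 201, 203, 205, 205, 209, 205, 203, 202, 202, 202, 204, 207, 206, 205, 201, 181, 171, 125, 69, 58, 57, 58, 58, 57, 58, 58, 59, 59, 58, 58, 59, 59, 59, 58, 59, 59, 60, 60, 59, 58, 59, 58, 58, 59, 59, 59, 58, 59, 58, 60, 72, 114, 148, 154, 198, 204, 207, 208, 208, 209, 212, 208, 205, 205, 205, 206, 206, 208, 208, 208, 202, 170, 148, 148, 148, 147, 147, 148, 149]
[[128, 127, 126, 122, 134, 146, 164, 166, 167, 166, 164, 163, 162, 150, 81, 63, 62, 63, 61, 61, 61, 60, 59, 60, 60, 62, 62, 61, 61, 62, 60, 61, 60, 61, 59, 60, 60, 60, 59, 59, 59, 58, 59, 58, 57, 58, 65]]
[[191, 184, 164], [192, 185, 165], [69, 129, 72], [48, 126, 62], [50, 127, 64], [160, 152, 128], [158, 151, 127], [150, 144, 122], [148, 143, 120], [148, 143, 120], [94, 133, 88], [48, 126, 62], [50, 127, 62], [202, 195, 173], [195, 189, 168]]
[278.94600857 214.23747036] [279.0003201  196.46194861]
[278.96436408 217.56870689] [279.02106627 199.15208749]
```

```bash
(python3 -m crank '[[0,0.1,2.5,0,0,0,1],[0,0,2.5,0,0,0,1],[0,0,1,0,0,0,1],[0,0,0,0,0,0,1]]' && python3 -m crank '[[0,0,0.5,0,0,0,1],[0,0,0.5,0,0,0,1],[0,0,0,0,0,0,1]]') | grep -E "pos|ft"; for k in 1; do python3 -m crank '[[0,0,0.3,0,0,0,1],[0,0,0,0,0,0,1]]'| grep -E "pos|ft"; python3 -m crank '[[0,0,0.3,0,0,0,1],[0,0,0,0,0,0,1]]'| grep -E "pos|ft"; done
```

```text
position: [0.5312, -0.021, 0.1208]
ft_force: [-0.2, 0.3, 0.5]
position: [0.5307, -0.0212, 0.1102]
ft_force: [0.3, -0.4, -0.1]
position: [0.5307, -0.0212, 0.1071]
ft_force: [-0.2, -0.0, -0.5]
position: [0.5307, -0.0212, 0.104]
ft_force: [0.5, -0.2, -1.2]
```

```bash
python3 -m crank '[[0.1,0,0.2,0,0,0,1],[0,0,0,0,0,0,1]]'| grep -E "pos|ft"; python3 -m crank '[[0,0,0.2,0,0,0,1],[0,0,0,0,0,0,1]]'| grep -E "pos|ft";  python3 -m crank '[[0,0,0.2,0,0,0,1],[0,0,0,0,0,0,1]]'| grep -E "pos|ft"
```

```text
position: [0.5308, -0.0201, 0.1021]
ft_force: [0.2, -0.1, -0.9]
position: [0.531, -0.0202, 0.1012]
ft_force: [-1.3, 0.4, 7.6]
position: [0.5309, -0.0202, 0.0999]
ft_force: [-2.1, 1.0, 13.1]
```

```bash
(python3 -m crank '[[0,0,-0.1,0,0,0,0.75],[0,0,0,0,0,0,0.65],[0,0,0,0,0,0,0.63],[0,0,-2,0,0,0,0.63],[0,0,-5,0,0,0,0.63]]' && python3 -m crank '[[0,0,-5,0,0,0,0.63],[-4.5,0,0,0,0,0,0.63],[0,0,0,0,0,0,0.63],[0,0,0,0,0,0,0.63]]') | grep -E "pos|ft"
python3 - <<'E'
from h import *
i,im=shot("c1")
for b in boards(i,im,z=.028,vmax=270): print(b)
im=cv2.imread("pics/c1.png")[100:250,200:360]; cv2.imwrite("pics/c1c.png",cv2.resize(im,None,fx=4,fy=4,interpolation=cv2.INTER_CUBIC))
E
```

```text
position: [0.5288, -0.0198, 0.1675]
ft_force: [-0.2, 0.2, 0.2]
position: [0.527, -0.0648, 0.2184]
ft_force: [-0.5, 1.1, -0.4]
t 12.53 tcp [ 0.527  -0.0648  0.2184] yawY -0.066 z [-0.003  0.001 -1.   ] w 0.0323 gf 0.0 F [-0.5  1.1 -0.4] q6 -0.27
(array([0.5951, 0.02  ]), array([8.2, 5.1]), -0.6, (352, 102), np.int32(64))
(array([ 0.5219, -0.0168]), array([18.3,  5.3]), -4.3, (268, 149), np.int32(76))
(array([ 0.5401, -0.0165]), array([13.9,  5.1]), -7.3, (291, 149), np.int32(67))
```

View pics/c1c.png

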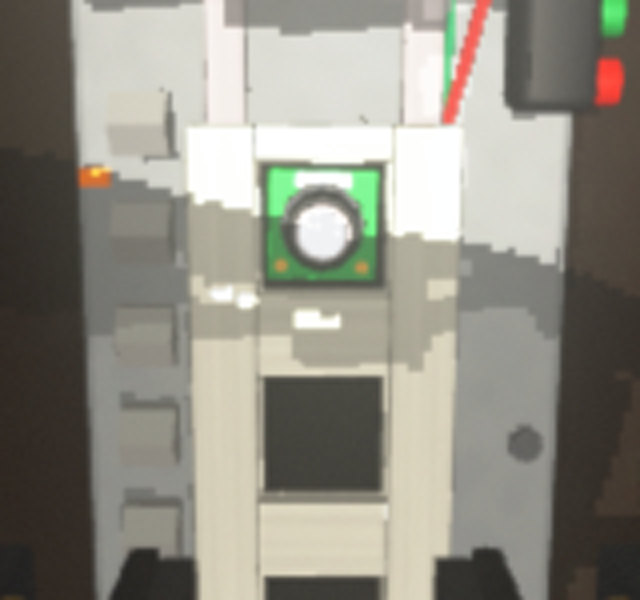

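Module 3 sits squarely in the lamp-side seat, with the board at crop (323,225) inside the pocket edges. Now module 1.

```bash
(python3 -m crank '[[5.73,-0.44,-0.5,0,0,0,0.6],[5.73,-0.44,0,0,0,0,0.54],[5.73,-0.44,0,0,0,0,0.54],[5.73,-0.44,0,0,0,0,0.54],[5.73,-0.44,0,0,0,0,0.54]]' && python3 -m crank '[[5.73,-0.44,0,0,0,0,0.54],[5.73,-0.44,0,0,0,0,0.54],[5.73,-0.44,0,0,0,0,0.54],[0,0,2.5,0,0,0.143,0.54],[0,0,2.5,0,0,0,0.54]]' && python3 -m crank '[[0,0,0,0,0,0,0.54],[0,0,0,0,0,0,0.54]]')>/dev/null
python3 - <<'E'
from h import *
i,im=shot("p1")
for b in boards(i,im,vmax=270): print(b)
print(proj(i,(.5224,.3952,.007)).round())
print(to((.5224,.3952,.082),np.radians(-12)))
E
```

```text
t 14.07 tcp [0.5225 0.395  0.1744] yawY -0.207 z [-0.  0. -1.] w 0.04 gf 0.0 F [-0.7 -0.2  0.5] q6 0.68
(array([0.5229, 0.3957]), array([23.5, 23.7]), -26.9, (276, 204), np.int32(256))
(array([0.437 , 0.4007]), array([33.8, 33.3]), 39.5, (181, 217), np.int32(510))
[279. 211.]
[[0.0, -0.06, 9.3], ('turn tool z', np.float64(0.002)), ('level', [0.001, -0.001, -0.0])]
```

```bash
(python3 -m crank '[[0,0,5,0,0,0,0.54],[0,0,3,0,0,0,0.54],[0,0,1.2,0,0,0,0.54],[0,0,0,0,0,0,0.54],[0,0,0,0,0,0,0.8]]' 10 && python3 -m crank '[[0,0,0,0,0,0,1],[0,0,0,0,0,0,1],[0,0,0,0,0,0,1],[0,0,0,0,0,0,1]]' 10 && python3 -m crank '[[0,0,-5,0,0,0,1],[0,0,-5,0,0,0,1],[0,0,-5,0,0,-0.1325,1],[0,0,0,0,0,-0.1325,1],[0,0,0,0,0,-0.1325,1]]' && python3 -m crank '[[-5.58,-1.04,0,0,0,0,1],[-5.58,-1.04,0,0,0,0,1],[-5.58,-1.04,0,0,0,0,1],[-5.58,-1.04,0,0,0,0,1],[-5.58,-1.04,0,0,0,0,1]]' && python3 -m crank '[[-5.58,-1.04,0,0,0,0,1],[-5.58,-1.04,0,0,0,0,1],[-5.58,-1.04,0,0,0,0,1],[-5.58,-1.04,0,0,0,0,1],[0,0,3,0,0,0,1]]' && python3 -m crank '[[0,0,3,0,0,0,1],[0,0,0,0,0,0,1],[0,0,0,0,0,0,1]]' )| grep -E "pos|grip_w"
python3 - <<'E'
from h import *
i,im=shot("pl1")
print(to((.5247,-.116,.106),np.radians(10.8)))
for k,p in dict(c=(.5309,-.0202),b=(.5278,-.068),a=(.5247,-.116)).items(): print(k,proj(i,(*p,.024)).round(1),proj(i,(*p,.048)).round(1))
im=cv2.imread("pics/pl1.png")[100:300,160:400]; cv2.imwrite("pics/pl1c.png",cv2.resize(im,None,fx=3,fy=3,interpolation=cv2.INTER_CUBIC))
E
```

```text
position: [0.5237, 0.3951, 0.084]
grip_width: 0.0357
position: [0.523, 0.3948, 0.0831]
grip_width: 0.0155
position: [0.5226, 0.3946, 0.233]
grip_width: 0.0154
position: [0.5238, 0.1091, 0.232]
grip_width: 0.0155
position: [0.5276, -0.1214, 0.2037]
grip_width: 0.0157
position: [0.5257, -0.1162, 0.1728]
grip_width: 0.0156
t 17.5 tcp [ 0.5257 -0.1162  0.1728] yawY 0.19 z [ 0.001 -0.    -1.   ] w 0.0156 gf 10.0 F [ 0.7  0.4 -0.6] q6 -0.62
[[0.06, -0.13, 6.72], ('turn tool z', np.float64(0.002)), ('level', [0.002, 0.001, 0.0])]
c [310.9  92.2] [314.6  88.2]
b [293.3 157.5] [294.9 160.7]
a [277.3 217. ] [277.2 226.2]
```

View pics/pl1c.png

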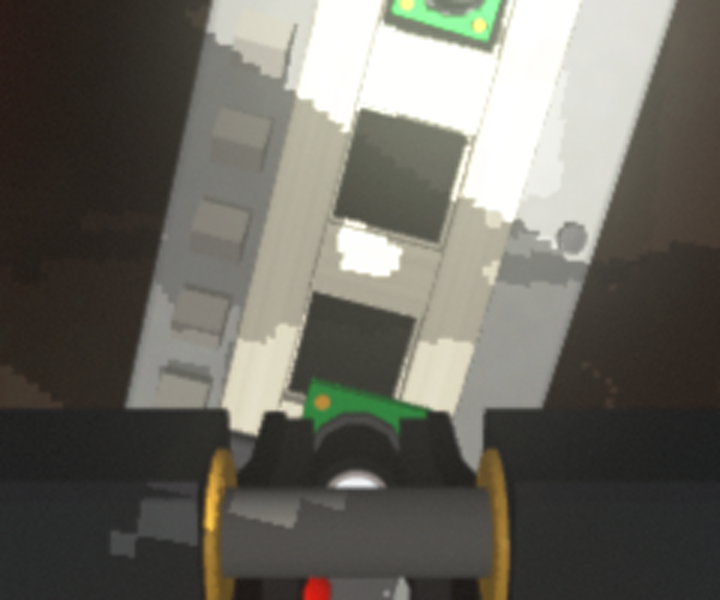

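The held board is parallel to the carriage, and the middle pad at crop (402,177) matches the prediction. Lowering.

```bash
(python3 -m crank '[[0.05,-0.1,3,0,0,0,1],[0,0,2.4,0,0,0,1],[0,0,0.7,0,0,0,1],[0,0,0,0,0,0,1]]' && python3 -m crank '[[0,0,0.3,0,0,0,1],[0,0,0,0,0,0,1]]' && python3 -m crank '[[0,0,0.2,0,0,0,1],[0,0,0,0,0,0,1]]' && python3 -m crank '[[0,0,0.2,0,0,0,1],[0,0,0,0,0,0,1]]') | grep -E "pos|ft"
```

```text
position: [0.5247, -0.1159, 0.1119]
ft_force: [-0.2, -1.2, -0.2]
position: [0.5246, -0.116, 0.1089]
ft_force: [0.1, -0.6, 0.9]
position: [0.5242, -0.1159, 0.1063]
ft_force: [-0.5, -0.1, -0.2]
position: [0.5242, -0.1159, 0.1041]
ft_force: [-0.1, 0.5, -0.3]
```

```bash
(python3 -m crank '[[0,0,0.2,0,0,0,1],[0,0,0,0,0,0,1]]' && python3 -m crank '[[0,0,0.1,0,0,0,1],[0,0,0,0,0,0,1]]') | grep -E "pos|ft"; (python3 -m crank '[[0,0,-0.1,0,0,0,0.75],[0,0,0,0,0,0,0.65],[0,0,0,0,0,0,0.63],[0,0,-2,0,0,0,0.63],[0,0,-5,0,0,0,0.63]]' && python3 -m crank '[[0,0,-5,0,0,0,0.63],[-3,0,0,0,0,0,0.63],[0,0,0,0,0,0,0.63],[0,0,0,0,0,0,0.63]]') | grep -E "pos|ft"
python3 - <<'E'
from h import *
i,im=shot("c2")
for b in boards(i,im,z=.028,vmax=270): print(b)
im=cv2.imread("pics/c2.png")[40:240,180:420]; cv2.imwrite("pics/c2c.png",cv2.resize(im,None,fx=3,fy=3,interpolation=cv2.INTER_CUBIC))
E
```

```text
position: [0.5242, -0.116, 0.1035]
ft_force: [-1.8, 0.7, 9.9]
position: [0.5242, -0.116, 0.103]
ft_force: [-2.6, 0.4, 13.6]
position: [0.5228, -0.1154, 0.1706]
ft_force: [1.6, -0.5, 0.1]
position: [0.529, -0.1447, 0.2214]
ft_force: [0.3, 0.4, -1.5]
t 20.43 tcp [ 0.529  -0.1447  0.2214] yawY 0.189 z [-0.002  0.002 -1.   ] w 0.0321 gf 0.0 F [ 0.3  0.4 -1.5] q6 -0.66
(array([0.5953, 0.0203]), array([9.9, 5.4]), -4.5, (397, 24), np.int32(86))
(array([ 0.5162, -0.115 ]), array([ 9.9, 24.3]), 3.3, (269, 171), np.int32(144))
```

View pics/c2c.png

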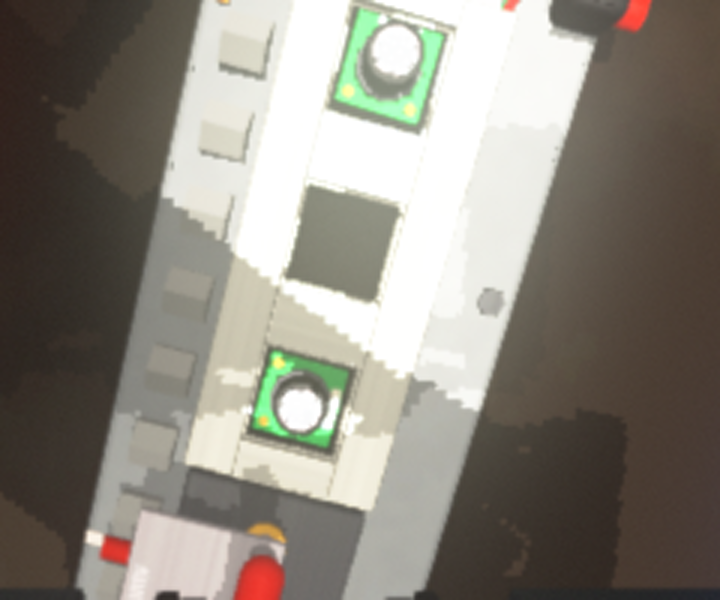

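Both are seated squarely, at crop (390,62) and (302,398). Now module 2, with the gripper turned to stay clear of the bottle.

```bash
(python3 -m crank '[[6.13,1.23,-0.5,0,0,0,0.6],[6.13,1.23,-0.5,0,0,0,0.54],[6.13,1.23,-0.5,0,0,0,0.54],[6.13,1.23,0,0,0,0,0.54],[6.13,1.23,0,0,0,0,0.54]]' && python3 -m crank '[[6.13,1.23,0,0,0,0,0.54],[6.13,1.23,0,0,0,0,0.54],[0,0,0,0,0,-0.1725,0.54],[0,0,0,0,0,-0.1725,0.54],[0,0,0,0,0,-0.1725,0.54]]' && python3 -m crank '[[0,0,0,0,0,-0.1725,0.54],[0,0,0,0,0,-0.1725,0.54],[0,0,2,0,0,-0.1725,0.54],[0,0,3,0,0,-0.1725,0.54],[0,0,0,0,0,0,0.54]]' && python3 -m crank '[[0,0,0,0,0,0,0.54],[0,0,0,0,0,0,0.54]]')>/dev/null
python3 - <<'E'
from h import *
i,im=shot("p2")
for b in boards(i,im,vmax=270): print(b)
print(proj(i,(.5331,.2930,.007)).round())
print(to((.5331,.2930,.083),np.radians(80)))
E
```

```text
t 22.6 tcp [0.5341 0.2919 0.1883] yawY 1.396 z [ 0.002  0.001 -1.   ] w 0.0403 gf 0.0 F [-0.7  1.2 -0. ] q6 -1.08
(array([0.4364, 0.3996]), array([33.4, 33.8]), 39.6, (380, 67), np.int32(754))
(array([0.4307, 0.2972]), array([33.3, 32.9]), 4.6, (260, 81), np.int32(789))
(array([0.533 , 0.2923]), array([23.4, 23.4]), -25.3, (277, 202), np.int32(276))
[278. 205.]
[[0.14, 0.09, 10.53], ('turn tool z', np.float64(-0.0)), ('level', [0.001, 0.002, 0.0])]
```

View pics/p2.png

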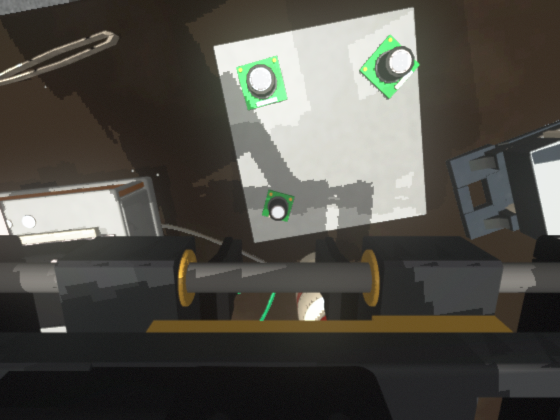

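```bash
(python3 -m crank '[[0.13,0.08,4,0,0,0,0.54],[0,0,2.5,0,0,0,0.54],[0,0,0,0,0,0,0.54]]' 10 && python3 -m crank '[[0,0,2.5,0,0,0,0.54],[0,0,1.4,0,0,0,0.54],[0,0,0,0,0,0,0.54],[0,0,0,0,0,0,0.54]]' 10 && python3 -m crank '[[0,0,0,0,0,0,1],[0,0,0,0,0,0,1],[0,0,0,0,0,0,1],[0,0,0,0,0,0,1],[0,0,0,0,0,0,1]]' 10)| grep -E "pos|ft|grip_w"
```

```text
position: [0.5315, 0.2922, 0.1211]
ft_force: [-0.8, -0.1, 0.1]
grip_width: 0.0399
position: [0.5331, 0.2927, 0.0842]
ft_force: [0.5, 0.7, 0.1]
grip_width: 0.04
position: [0.5325, 0.2925, 0.0834]
ft_force: [-0.7, 0.3, 2.1]
grip_width: 0.0153
```

```bash
(python3 -m crank '[[0,0,-5,0,0,0,1],[0,0,-5,0,0,0,1],[0,0,-5,0,0,0,1],[0,0,0,0,0,0.1705,1],[0,0,0,0,0,0.1705,1]]' && python3 -m crank '[[0,0,0,0,0,0.1705,1],[0,0,0,0,0,0.1705,1],[0,0,0,0,0,0.1705,1],[0,0,0,0,0,0.1705,1],[0,0,0,0,0,0.1705,1]]' && python3 -m crank '[[-5.87,-1.285,0,0,0,0,1],[-5.87,-1.285,0,0,0,0,1],[-5.87,-1.285,0,0,0,0,1],[-5.87,-1.285,0,0,0,0,1],[-5.87,-1.285,0,0,0,0,1]]' && python3 -m crank '[[-5.87,-1.285,0,0,0,0,1],[0,0,3,0,0,0,1],[0,0,3,0,0,0,1],[0,0,0,0,0,0,1],[0,0,0,0,0,0,1]]' )| grep -E "grip_w"
python3 - <<'E'
from h import *
i,im=shot("pl2")
print(to((.5278,-.068,.109),.2025))
for k,p in dict(c=(.5309,-.0202),b=(.5278,-.068),a=(.5247,-.116)).items(): print(k,proj(i,(*p,.024)).round(1),proj(i,(*p,.048)).round(1))
E
```

```text
grip_width: 0.0154
grip_width: 0.0153
grip_width: 0.0156
grip_width: 0.0154
t 26.65 tcp [ 0.5286 -0.0679  0.1738] yawY 0.204 z [ 0.001 -0.    -1.   ] w 0.0154 gf 10.0 F [-0.6  0.  -0.3] q6 -0.54
[[0.02, -0.12, 6.52], ('turn tool z', np.float64(0.002)), ('level', [0.002, 0.001, 0.0])]
c [294.2 158.2] [296.  161.6]
b [277.5 217. ] [277.4 226.1]
a [262.2 270.8] [260.6 284.7]
```

```bash
(python3 -m crank '[[0.02,-0.08,3,0,0,0,1],[0,0,2.5,0,0,0,1],[0,0,0.7,0,0,0,1],[0,0,0,0,0,0,1]]' && python3 -m crank '[[0,0,0.3,0,0,0,1],[0,0,0,0,0,0,1]]' && python3 -m crank '[[0,0,0.3,0,0,0,1],[0,0,0,0,0,0,1]]' && python3 -m crank '[[0,0,0.2,0,0,0,1],[0,0,0,0,0,0,1]]') | grep -E "pos|ft"
```

```text
position: [0.5278, -0.0679, 0.1118]
ft_force: [-1.0, 1.0, -0.5]
position: [0.5277, -0.068, 0.1089]
ft_force: [-0.4, 0.0, -1.2]
position: [0.5272, -0.0679, 0.1051]
ft_force: [-0.3, 0.2, -0.9]
position: [0.5274, -0.068, 0.1041]
ft_force: [-1.3, 0.7, 7.5]
```

```bash
(python3 -m crank '[[0,0,-0.1,0,0,0,0.75],[0,0,0,0,0,0,0.65],[0,0,0,0,0,0,0.63],[0,0,-2,0,0,0,0.63],[0,0,-5,0,0,0,0.63]]' && python3 -m crank '[[0,0,-5,0,0,0,0.63],[-5.3,-1.43,0,0,0,0,0.63],[-5.3,-1.43,0,0,0,0,0.63],[0,0,0,0,0,0.133,0.55],[0,0,0,0,0,0.133,0.55]]' && python3 -m crank '[[0,0,0,0,0,0,0.55],[0,0,0,0,0,0,0.55]]' ) | grep -E "pos|ft"
python3 - <<'E'
from h import *
i,im=shot("b1")
for b in boards(i,im,z=.028,vmax=270): print(b)
print("bar top c",proj(i,(.5207,-.1778,.084)), to((.5207,-.1778,.129),-.064))
cv2.imwrite("pics/b1c.png",cv2.resize(cv2.imread("pics/b1.png")[20:270,160:400],None,fx=2.4,fy=2.4,interpolation=cv2.INTER_CUBIC))
hsv=cv2.cvtColor(np.ascontiguousarray(im),cv2.COLOR_RGB2HSV); r=cv2.inRange(hsv,(0,150,60),(6,255,255))|cv2.inRange(hsv,(174,150,60),(180,255,255)); r[262:]=0
k,lab,st,ce=cv2.connectedComponentsWithStats(r)
for j in range(1,k):
    if st[j,4]>60: print(st[j],ce[j].round(1))
E
```

```text
position: [0.5259, -0.0676, 0.1727]
ft_force: [0.1, -0.5, 0.4]
position: [0.5203, -0.1785, 0.2239]
ft_force: [0.7, 0.2, -0.1]
position: [0.5206, -0.1774, 0.224]
ft_force: [-0.2, -0.0, 0.2]
t 29.45 tcp [ 0.5206 -0.1774  0.224 ] yawY -0.06 z [-0.  0. -1.] w 0.0388 gf 0.0 F [-0.2 -0.   0.2] q6 -0.47
(array([ 0.5211, -0.0176]), array([16.6,  4.1]), -3.9, (267, 11), np.int32(77))
(array([ 0.5405, -0.0194]), array([18. ,  4.2]), -8.3, (292, 11), np.int32(95))
(array([ 0.5244, -0.1096]), array([11.1, 22.1]), -3.5, (276, 125), np.int32(124))
bar top c [279.03429756 221.14846804] [[-0.05, 0.01, 9.51], ('turn tool z', np.float64(0.003)), ('level', [-0.0, -0.0, -0.0])]
[ 102   27   34  119 3194] [119.7  82.7]
[271 185  15  69 931] [278.4 219.3]
```

View pics/b1c.png

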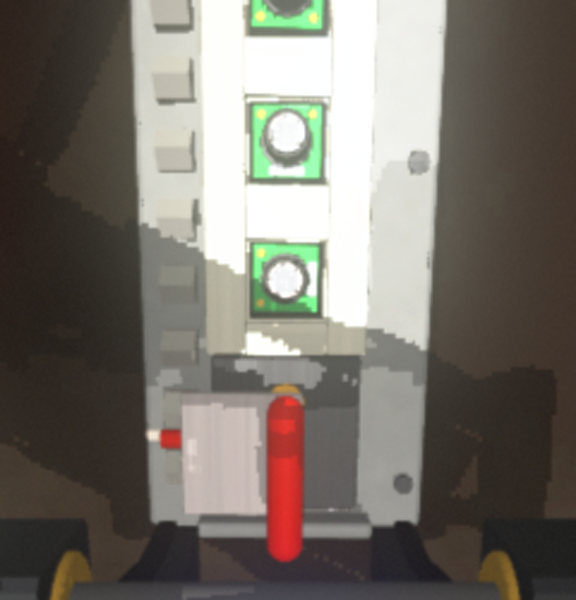

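```bash
python3 -c "
from h import *
a,_=load('s1');b,_=load('b1'); print(tri([(a,(270.7,238.5)),(b,(278.4,185.5))]).round(4))"; (python3 -m crank '[[0,0,4,0,0,0,0.55],[0,0,2.5,0,0,0,0.55],[0,0,0,0,0,0,0.55]]' 30 && python3 -m crank '[[0,0,1.5,0,0,0,0.55],[0,0,0,0,0,0,0.55]]' && python3 -m crank '[[0,0,1.4,0,0,0,0.55],[0,0,0,0,0,0,0.55],[0,0,0,0,0,0,0.55]]' )| grep -E "pos|ft"
```

```text
[ 0.5221 -0.1514  0.0781]
position: [0.5197, -0.1767, 0.1575]
ft_force: [0.5, -0.2, 0.1]
position: [0.5206, -0.1774, 0.1439]
ft_force: [-0.2, 0.6, 0.5]
position: [0.5207, -0.1776, 0.1302]
ft_force: [-1.0, 0.2, 0.1]
```

```bash
(python3 -m crank '[[0,0,0,0,0,0,1],[0,0,0,0,0,0,1],[0,0,0,0,0,0,1],[0,0,0,0,0,0,1],[0,0,0,0,0,0,1]]' 30 && python3 -m crank '[[0,0,-0.5,0,0,0,1],[0,0,-0.5,0,0,0,1],[0,0,-0.4,0,0,0,1],[0,0,0,0,0,0,1],[0,0,0,0,0,0,1]]' )| grep -E "pos|ft|grip"
```

```text
position: [0.5206, -0.1776, 0.1303]
ft_force: [-0.3, -0.2, 1.2]
grip_width: 0.011
grip_force: 30.0
position: [0.5206, -0.1775, 0.1441]
ft_force: [0.7, -1.1, -5.8]
grip_width: 0.0114
grip_force: 30.0
```

```bash
(python3 -m crank '[[0.6,0,0,0,0,0,1],[1.2,0,0,0,0,0,1],[1.2,0.01,0,0,0,0,1],[1.2,0.01,0,0,0,0,1]]' && python3 -m crank '[[1.2,0.01,0,0,0,0,1],[1.2,0.01,0,0,0,0,1],[1.2,0.01,0,0,0,0,1],[1.2,0.01,0,0,0,0,1],[1.2,0.01,0,0,0,0,1]]' && python3 -m crank '[[1.2,0.01,0,0,0,0,1],[1.2,0.01,0,0,0,0,1],[1.2,0,0,0,0,0,1],[1.2,0,0,0,0,0,1],[0.6,0,0,0,0,0,1]]' && python3 -m crank '[[0,0,0,0,0,0,1],[0,0,0,0,0,0,1]]') | grep -E "pos|ft|grip_w"; python3 -c "
from h import *
state(); a=np.array([.0645,.998]); print('travel',(np.array(robot.get_obs()['position'][:2])-[.5206,-.1776])@a)"
```

```text
position: [0.5235, -0.1344, 0.1442]
ft_force: [0.5, -0.5, -5.8]
grip_width: 0.0109
position: [0.5276, -0.0749, 0.1441]
ft_force: [-0.4, -0.8, -5.5]
grip_width: 0.0111
position: [0.5313, -0.021, 0.1442]
ft_force: [-0.2, -0.9, -5.6]
grip_width: 0.0111
position: [0.5312, -0.0219, 0.1441]
ft_force: [-0.8, 1.0, -6.0]
grip_width: 0.0109
t 33.75 tcp [ 0.5312 -0.0219  0.1441] yawY -0.063 z [-0.  0. -1.] w 0.0109 gf 30.0 F [-0.8  1.  -6. ] q6 -0.19
travel 0.15609484621853506
```

```bash
(python3 -m crank '[[0.6,0,0,0,0,0,1],[0.6,0,0,0,0,0,1],[0,0,0,0,0,0,1],[0,0,0,0,0,0,1]]' && python3 -m crank '[[0,0,0.5,0,0,0,1],[0,0,0.5,0,0,0,1],[0,0,0.4,0,0,0,1],[0,0,0,0,0,0,1],[0,0,0,0,0,0,1]]') | grep -E "pos|ft|grip_w"; python3 -c "
from h import *
state(); a=np.array([.0645,.998]); print('travel',(np.array(robot.get_obs()['position'][:2])-[.5206,-.1776])@a)"
```

```text
position: [0.5321, -0.0097, 0.1442]
ft_force: [-1.4, 1.2, -5.7]
grip_width: 0.0111
position: [0.5321, -0.01, 0.1303]
ft_force: [-2.5, 0.1, -1.5]
grip_width: 0.011
t 34.88 tcp [ 0.5321 -0.01    0.1303] yawY -0.063 z [-0. -0. -1.] w 0.011 gf 30.0 F [-2.5  0.1 -1.5] q6 -0.17
travel 0.16798082384131738
```

```bash
(python3 -m crank '[[0,0,0,0,0,0,0.7],[0,0,0,0,0,0,0.6],[0,0,0,0,0,0,0.55],[0,0,-4,0,0,0,0.55],[0,0,-4,0,0,0,0.55]]' && python3 -m crank '[[0,0,-2,0,0,0,0.55],[0,0,0,0,0,0,0.55],[0,0,0,0,0,0,0.55]]') | grep -E "pos|ft|grip_w"
python3 - <<'E'
from h import *
i,im=shot("k1")
j,_=load("pl3")
print("pl3 knob",cast(j,(168,56),.1).round(4))
hsv=cv2.cvtColor(np.ascontiguousarray(im),cv2.COLOR_RGB2HSV); r=cv2.inRange(hsv,(0,150,60),(6,255,255))|cv2.inRange(hsv,(174,150,60),(180,255,255)); r[262:]=0
k,lab,st,ce=cv2.connectedComponentsWithStats(r)
for q in range(1,k):
    if st[q,4]>30: print(st[q],ce[q].round(1), cast(i,ce[q],.1).round(4))
E
```

```text
position: [0.5322, -0.01, 0.2108]
ft_force: [1.7, 0.1, -0.5]
grip_width: 0.0386
position: [0.5317, -0.0099, 0.2295]
ft_force: [-0.3, -0.2, -0.6]
grip_width: 0.039
t 35.88 tcp [ 0.5317 -0.0099  0.2295] yawY -0.063 z [-0.001  0.    -1.   ] w 0.039 gf 0.0 F [-0.3 -0.2 -0.6] q6 -0.17
pl3 knob [0.4811 0.0866 0.1   ]
[356   0  39  60 259] [374.2  27.4] [0.5994 0.1158 0.1   ]
[182  78  22  23 395] [192.2  89. ] [0.4805 0.0869 0.1   ]
[310 166   6  19  48] [312.  173.7] [0.557  0.0261 0.1   ]
[342 177   6  10  54] [344.5 181.8] [0.5797 0.0189 0.1   ]
[272 184  15  67 900] [279.  217.1] [ 0.532  -0.0041  0.1   ]
[228 198   9   7  53] [231.8 201. ] [0.499 0.01  0.1  ]
[127 214  28  23 562] [140.5 225.7] [ 0.4304 -0.0043  0.1   ]
```

View pics/k1.png

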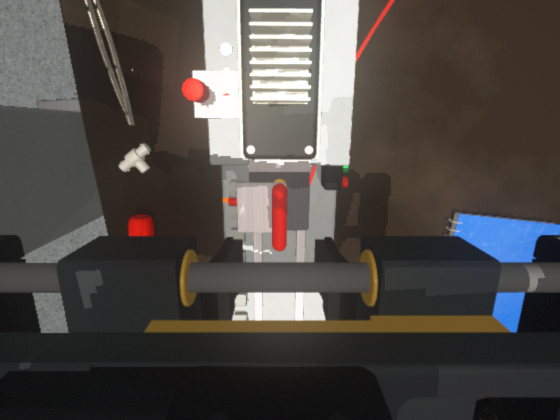

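The carriage pointer at (232,201) stands opposite the orange mark at (226,201), and the knob is at (194,90). Moving to the knob.

```bash
(python3 -m crank '[[4.65,-2.83,0,0,0,0,0.55],[4.65,-2.83,0,0,0,0,0.55],[0,0,0,0,0,-0.1743,0.55],[0,0,0,0,0,-0.1743,0.55],[0,0,0,0,0,-0.1743,0.55]]' && python3 -m crank '[[0,0,0,0,0,-0.1743,0.55],[0,0,0,0,0,-0.1743,0.55],[0,0,0,0,0,-0.1743,0.55],[0,0,0,0,0,-0.1743,0.55],[0,0,0,0,0,-0.1743,0.55]]' && python3 -m crank '[[0,0,2,0,0,-0.1743,0.55],[0,0,0,0,0,0,0.55],[0,0,0,0,0,0,0.55]]') >/dev/null
python3 - <<'E'
from h import *
i,im=shot("k2")
hsv=cv2.cvtColor(np.ascontiguousarray(im),cv2.COLOR_RGB2HSV); r=cv2.inRange(hsv,(0,150,60),(6,255,255))|cv2.inRange(hsv,(174,150,60),(180,255,255)); r[262:]=0
k,lab,st,ce=cv2.connectedComponentsWithStats(r)
for q in range(1,k):
    if st[q,4]>30: print(st[q],ce[q].round(1), cast(i,ce[q],.1).round(4))
print(proj(i,(.481,.0865,.1)))
print(to((.481,.0865,.156),np.radians(86.3)))
E
```

```text
t 37.55 tcp [0.4813 0.0864 0.2098] yawY 1.504 z [-0.001  0.    -1.   ] w 0.039 gf 0.0 F [ 0.6  0.4 -0.2] q6 -1.56
[  34   91  122   34 3272] [ 97.5 106.3] [ 0.3931 -0.0169  0.1   ]
[172 212   9  16 114] [176.1 219.5] [0.4673 0.0201 0.1   ]
[268 214  21  27 434] [278.1 227.2] [0.4772 0.0872 0.1   ]
[277.40286608 232.66838723]
[[0.05, 0.01, 5.42], ('turn tool z', np.float64(-0.002)), ('level', [0.0, -0.0, -0.0])]
```

View pics/k2.png

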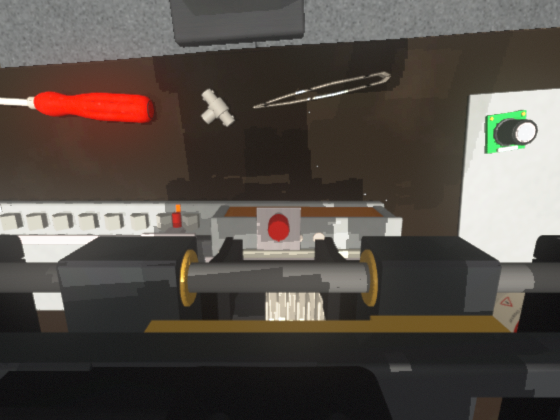

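The knob sits between the fingers at (278,227). Descending and gripping.

```bash
(python3 -m crank '[[0.05,0,2.5,0,0,0,0.55],[0,0,2,0,0,0,0.55],[0,0,0,0,0,0,0.55]]' 15 && python3 -m crank '[[0,0,0.8,0,0,0,0.6],[0,0,0,0,0,0,0.7],[0,0,0,0,0,0,0.8],[0,0,0,0,0,0,0.9],[0,0,0,0,0,0,1]]' 15 && python3 -m crank '[[0,0,0,0,0,0,1],[0,0,0,0,0,0,1]]')| grep -E "pos|ft|grip_w"
```

```text
position: [0.4804, 0.0864, 0.1646]
ft_force: [0.7, 0.4, 0.0]
grip_width: 0.0393
position: [0.4811, 0.0863, 0.1576]
ft_force: [-1.0, -0.1, 2.0]
grip_width: 0.014
position: [0.4811, 0.0863, 0.1575]
ft_force: [-0.2, -0.7, 3.7]
grip_width: 0.0143
```

```bash
H='[[0,0,0,0,0,0,1],[0,0,0,0,0,0,1],[0,0,0,0,0,0,1],[0,0,0,0,0,0,1],[0,0,0,0,0,0,1]]'; (python3 -m crank '[[0,0.4,0,0,0,0,1],[0,0.4,0,0,0,0,1],[0,0.4,0,0,0,0,1],[0,0.4,0,0,0,0,1],[0,0,0,0,0,0,1]]'; python3 -m crank '[[0,0,0,0,0,0,1],[0,0,0,0,0,0,1],[0,0,0,0,0,0,1]]') | grep -E "time|pos|ft|grip_w"
python3 - <<'E'
from h import *
i,im=shot("k3")
hsv=cv2.cvtColor(np.ascontiguousarray(im),cv2.COLOR_RGB2HSV); r=cv2.inRange(hsv,(0,150,60),(6,255,255))|cv2.inRange(hsv,(174,150,60),(180,255,255)); r[262:]=0
k,lab,st,ce=cv2.connectedComponentsWithStats(r)
for q in range(1,k):
    if st[q,4]>30: print(st[q],ce[q].round(1))
E
```

```text
time: 39.48
position: [0.4822, 0.1028, 0.1574]
ft_force: [-0.3, -3.0, 5.0]
grip_width: 0.0141
time: 39.85
position: [0.4822, 0.1025, 0.1574]
ft_force: [-0.4, -3.4, 5.3]
grip_width: 0.014
t 39.85 tcp [0.4822 0.1025 0.1574] yawY 1.507 z [ 0.001 -0.    -1.   ] w 0.014 gf 15.0 F [-0.4 -3.4  5.3] q6 -1.52
[   0   80  110   54 4245] [ 53.4 103.6]
[128 230  12  16 135] [133.  236.1]
[265 238  28  24 543] [278.1 251.3]
```

```bash
(python3 -m crank '[[0,-0.04,0,0,0,0,1],[0,0,0,0,0,0,1],[0,0,0,0,0,0,1],[0,0,0,0,0,0,1],[0,0,0,0,0,0,1]]'; python3 -m crank '[[0,0,0,0,0,0,1],[0,0,0,0,0,0,1],[0,0,0,0,0,0,1],[0,0,0,0,0,0,1],[0,0,0,0,0,0,1]]'; python3 -m crank '[[0,0,0,0,0,0,1],[0,0,0,0,0,0,1],[0,0,0,0,0,0,1],[0,0,0,0,0,0,1],[0,0,0,0,0,0,1]]'; python3 -m crank '[[0,0,0,0,0,0,1],[0,0,0,0,0,0,1],[0,0,0,0,0,0,1],[0,0,0,0,0,0,1],[0,0,0,0,0,0,1]]'; python3 -m crank '[[0,0,0,0,0,0,1],[0,0,0,0,0,0,1],[0,0,0,0,0,0,1],[0,0,0,0,0,0,1],[0,0,0,0,0,0,1]]'; python3 -m crank '[[0,0,0,0,0,0,1],[0,0,0,0,0,0,1],[0,0,0,0,0,0,1],[0,0,0,0,0,0,1],[0,0,0,0,0,0,1]]'; python3 -m crank '[[0,0,0,0,0,0,1],[0,0,0,0,0,0,1],[0,0,0,0,0,0,1],[0,0,0,0,0,0,1],[0,0,0,0,0,0,1]]') | grep -E "time|pos|ft"
```

```text
time: 40.52
position: [0.4822, 0.1024, 0.1574]
ft_force: [0.3, -2.5, 5.8]
time: 41.15
position: [0.4822, 0.1024, 0.1574]
ft_force: [-1.2, -2.2, 4.2]
time: 41.78
position: [0.4822, 0.1024, 0.1574]
ft_force: [0.3, -1.8, 5.0]
time: 42.4
position: [0.4822, 0.1024, 0.1574]
ft_force: [-0.2, -2.2, 4.9]
time: 43.02
position: [0.4822, 0.1024, 0.1574]
ft_force: [-0.3, -2.6, 4.6]
time: 43.65
position: [0.4822, 0.1024, 0.1574]
ft_force: [-0.5, -1.9, 5.2]
time: 44.28
position: [0.4822, 0.1024, 0.1574]
ft_force: [-0.4, -1.9, 5.7]
```

```bash
(python3 -m crank '[[0,-0.4,0,0,0,0,1],[0,-0.4,0,0,0,0,1],[0,-0.4,0,0,0,0,1],[0,-0.38,0,0,0,0,1],[0,0,0,0,0,0,1]]'; python3 -m crank '[[0,0,0,0,0,0,1],[0,0,0,0,0,0,1],[0,0,0,0,0,0,1],[0,0,0,0,0,0,1]]') | grep -E "time|pos|ft|grip_w"
```

```text
time: 44.9
position: [0.4811, 0.0863, 0.1574]
ft_force: [-1.1, -1.2, 5.9]
grip_width: 0.014
time: 45.4
position: [0.4811, 0.0864, 0.1574]
ft_force: [-0.1, -1.9, 6.0]
grip_width: 0.0143
```

```bash
(python3 -m crank '[[0,0,0,0,0,0,0.8],[0,0,0,0,0,0,0.7],[0,0,0,0,0,0,0.55],[0,0,0,0,0,0,0.55],[0,0,-4,0,0,0,0.55]]' && python3 -m crank '[[0,0,-3.2,0,0,0.1743,0.55],[0,0,0,0,0,0.1743,0.55],[0,0,0,0,0,0.1743,0.55],[0,0,0,0,0,0.1743,0.55],[0,0,0,0,0,0.1743,0.55]]' && python3 -m crank '[[0,0,0,0,0,0.1743,0.55],[0,0,0,0,0,0.1743,0.55],[0,0,0,0,0,0.1743,0.55],[0,0,0,0,0,0.1743,0.55],[-4.65,2.85,0,0,0,0,0.55]]' && python3 -m crank '[[-4.65,2.85,0,0,0,0,0.55],[0,0,0,0,0,0,0.55],[0,0,0,0,0,0,0.55]]') | grep -E "grip_w"
python3 - <<'E'
from h import *
i,im=shot("k4")
hsv=cv2.cvtColor(np.ascontiguousarray(im),cv2.COLOR_RGB2HSV); r=cv2.inRange(hsv,(0,150,60),(6,255,255))|cv2.inRange(hsv,(174,150,60),(180,255,255)); r[262:]=0
k,lab,st,ce=cv2.connectedComponentsWithStats(r)
for q in range(1,k):
    if st[q,4]>30: print(st[q],ce[q].round(1), cast(i,ce[q],.1).round(4))
print(to((.5321,-.010,.130),-.063))
E
```

```text
grip_width: 0.0383
grip_width: 0.0393
grip_width: 0.0393
grip_width: 0.0389
t 47.65 tcp [ 0.5311 -0.0099  0.2287] yawY -0.063 z [-0.002  0.001 -1.   ] w 0.0389 gf 0.0 F [0.4 0.5 0.5] q6 -0.17
[357   0  39  59 261] [375.2  27.1] [0.5992 0.1158 0.1   ]
[182  78  22  23 399] [192.8  89. ] [0.4804 0.0869 0.1   ]
[311 166   6  18  46] [313.1 173.1] [0.5571 0.0266 0.1   ]
[343 177   6  10  55] [345.5 181.7] [0.5797 0.0191 0.1   ]
[273 184  15  67 884] [279.8 217.6] [ 0.5319 -0.0043  0.1   ]
[229 198   8   8  59] [232.5 201.3] [0.4989 0.01   0.1   ]
[128 214  27  23 557] [141.  225.8] [ 0.4304 -0.0041  0.1   ]
[[-0.07, 0.15, 9.88], ('turn tool z', np.float64(0.001)), ('level', [-0.002, -0.001, -0.0])]
```

Shutter knob is back at its original spot (0.4804, 0.0869), blind. Now I'll grip the bar, lift it and bring the carriage out.

```bash
(python3 -m crank '[[0,0.1,4,0,0,0,0.55],[0,0,2.9,0,0,0,0.55],[0,0,0,0,0,0,0.55]]' 30 && python3 -m crank '[[0,0,1.5,0,0,0,0.55],[0,0,1.4,0,0,0,0.55],[0,0,0,0,0,0,0.55],[0,0,0,0,0,0,0.55]]' && python3 -m crank '[[0,0,0,0,0,0,1],[0,0,0,0,0,0,1],[0,0,0,0,0,0,1],[0,0,0,0,0,0,1],[0,0,0,0,0,0,1]]' 30 && python3 -m crank '[[0,0,-0.5,0,0,0,1],[0,0,-0.5,0,0,0,1],[0,0,-0.4,0,0,0,1],[0,0,0,0,0,0,1],[0,0,0,0,0,0,1]]' )| grep -E "pos|ft|grip"
```

```text
position: [0.5307, -0.0085, 0.1585]
ft_force: [-0.3, -0.6, -0.6]
grip_width: 0.0393
grip_force: 0.0
position: [0.5332, -0.0103, 0.1314]
ft_force: [-0.2, -0.1, 0.4]
grip_width: 0.0391
grip_force: 0.0
position: [0.5322, -0.0101, 0.1313]
ft_force: [-2.6, 0.5, 2.8]
grip_width: 0.0112
grip_force: 30.0
position: [0.5322, -0.01, 0.1449]
ft_force: [-4.2, -1.0, -6.4]
grip_width: 0.0111
grip_force: 30.0
```

```bash
(python3 -m crank '[[-0.6,-0.02,0,0,0,0,1],[-1.2,-0.02,0,0,0,0,1],[-1.2,-0.01,0,0,0,0,1],[-1.2,-0.01,0,0,0,0,1],[-1.2,-0.01,0,0,0,0,1]]' && python3 -m crank '[[-1.2,-0.01,0,0,0,0,1],[-1.2,-0.01,0,0,0,0,1],[-1.2,-0.01,0,0,0,0,1],[-1.2,-0.01,0,0,0,0,1],[-1.2,-0.01,0,0,0,0,1]]' && python3 -m crank '[[-1.2,-0.01,0,0,0,0,1],[-1.2,-0.01,0,0,0,0,1],[-1.2,0,0,0,0,0,1],[-1.2,0,0,0,0,0,1],[-0.6,0,0,0,0,0,1]]' && python3 -m crank '[[0,0,0,0,0,0,1],[0,0,0,0,0,0,1],[0,0,0.5,0,0,0,1],[0,0,0.5,0,0,0,1],[0,0,0.4,0,0,0,1]]' && python3 -m crank '[[0,0,0,0,0,0,1],[0,0,0,0,0,0,1]]') | grep -E "pos|ft|grip_w"; python3 -c "
from h import *
state(); a=np.array([.0645,.998]); print('travel',(np.array(robot.get_obs()['position'][:2])-[.5206,-.1776])@a)"
```

```text
position: [0.5284, -0.0651, 0.1451]
ft_force: [-4.8, 1.7, -5.7]
grip_width: 0.0109
position: [0.5243, -0.1247, 0.1451]
ft_force: [-6.0, 0.8, -6.2]
grip_width: 0.0111
position: [0.5207, -0.179, 0.1451]
ft_force: [-5.3, 1.0, -5.8]
grip_width: 0.0111
position: [0.5207, -0.1786, 0.1312]
ft_force: [-6.6, 0.1, 9.0]
grip_width: 0.0108
position: [0.5207, -0.1786, 0.1314]
ft_force: [-6.2, 0.9, -3.1]
grip_width: 0.0108
t 52.58 tcp [ 0.5207 -0.1786  0.1314] yawY -0.062 z [-0.001 -0.001 -1.   ] w 0.0108 gf 30.0 F [-6.2  0.9 -3.1] q6 -0.47
travel -0.0009904537934475291
```

```bash
(python3 -m crank '[[0,0,0,0,0,0,0.7],[0,0,0,0,0,0,0.6],[0,0,0,0,0,0,0.55],[0,0,-5,0,0,0,0.55],[0,0,-5,0,0,0,0.55]]' && python3 -m crank '[[0,0,0,0,0,0,0.55],[0,0,0,0,0,0,0.55]]') | grep -E "pos|ft"
python3 - <<'E'
from h import *
i,im=shot("e1")
print("bar",[proj(i,(*p,.084)).round() for p in[(.522,-.152),(.519,-.203)]])
for k,p in dict(c=(.5309,-.0202),b=(.5276,-.068),a=(.5243,-.116)).items(): print(k,proj(i,(*p,.048)).round(1))
t=cams.camera("top"); cv2.imwrite("pics/top1.png",t[:,:,::-1])
a=cv2.resize(cv2.imread("pics/e1.png")[0:270,180:380],None,fx=1.8,fy=1.8); b=cv2.resize(cv2.imread("pics/top1.png")[140:260,370:450],None,fx=4.05,fy=4.05)
cv2.imwrite("pics/e1c.png",np.hstack([a,b[:a.shape[0]]]))
E
```

```text
position: [0.522, -0.1783, 0.2325]
ft_force: [0.1, -0.3, -0.7]
position: [0.5214, -0.1779, 0.2315]
ft_force: [0.2, 1.3, 0.3]
t 53.45 tcp [ 0.5214 -0.1779  0.2315] yawY -0.062 z [ 0.002 -0.001 -1.   ] w 0.039 gf 0.0 F [0.2 1.3 0.3] q6 -0.47
bar [array([277., 185.]), array([277., 248.])]
c [277.9   7.7]
b [277.5  74.5]
a [277.2 135.6]
```

View pics/e1c.png

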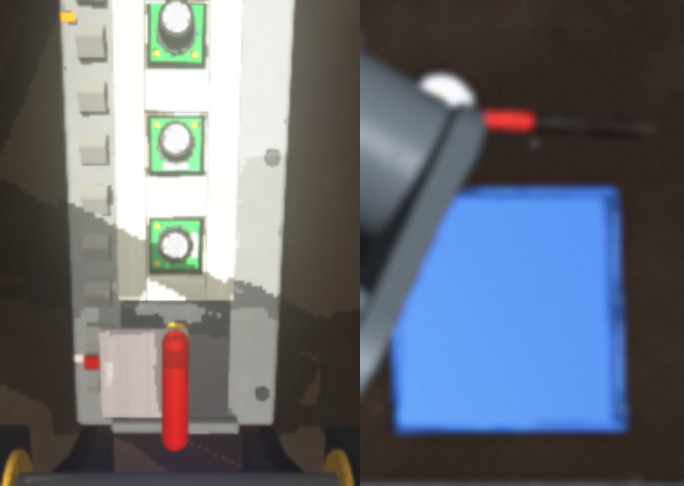

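The module tops are where predicted, in their seats, and the carriage is out at the load notch. By my count that is 15 pictures viewed, one over the limit of 14, so I'll view no more and work from numbers. Locating the tray.

Run:
```python
from h import *
i=cams.camera_info("top"); im=cv2.imread("pics/top0.png"); hsv=cv2.cvtColor(im,cv2.COLOR_BGR2HSV)
m=cv2.inRange(hsv,(100,120,80),(125,255,255)); m[:170]=0; m[:,:360]=0; m[:,445:]=0
v,u=np.nonzero(m); 
for z in(.004,.014):
    P=np.array([cast(i,q,z)[:2] for q in zip(u,v)],np.float32)*1000; print(z,cv2.minAreaRect(P))
print(to((.5243,-.116,.17),-.064))
```

```text
0.004 ((468.462158203125, -363.2443542480469), (168.76443481445312, 173.22105407714844), 89.36652374267578)
0.014 ((467.68402099609375, -360.8950500488281), (167.60455322265625, 172.03054809570312), 89.36653137207031)
[[6.16, -0.01, 6.02], ('turn tool z', np.float64(0.001)), ('level', [-0.002, -0.001, -0.0])]
```

```bash
(python3 -m crank '[[6.16,0,0,0,0,0,0.63],[0,0,4,0,0,0,0.63],[0,0,4,0,0,0,0.63],[0,0,0,0,0,0,0.63],[0,0,0,0,0,0,0.63]]' 10 )| grep -E "pos|ft"
python3 - <<'E'
from h import *
i,im=shot("f1")
for b in boards(i,im,z=.028,vmax=270): print(b)
print(proj(i,(.5243,-.116,.048)).round(1),to((.5243,-.116,.105),-.064))
g=cv2.cvtColor(np.ascontiguousarray(im),cv2.COLOR_RGB2GRAY); w=(g[195:262,255:305]>215).astype(np.uint8); k,l,st,ce=cv2.connectedComponentsWithStats(w)
for q in range(1,k):
    if st[q,4]>40: print("bright",st[q,4],ce[q]+[255,195],cast(i,ce[q]+[255,195],.048).round(4))
E
```

```text
position: [0.5252, -0.1166, 0.1513]
ft_force: [0.1, -0.3, -0.7]
t 54.17 tcp [ 0.5252 -0.1166  0.1513] yawY -0.063 z [-0.  0. -1.] w 0.032 gf 0.0 F [ 0.1 -0.3 -0.7] q6 -0.36
(array([0.5954, 0.0186]), array([6.9, 5.6]), -3.6, (381, 5), np.int32(119))
(array([0.5594, 0.0119]), array([18.7,  1.2]), -8.7, (321, 23), np.int32(65))
(array([ 0.5275, -0.0601]), array([ 4.6, 22.7]), -3.6, (272, 144), np.int32(73))
(array([ 0.5238, -0.116 ]), array([23.1, 22.9]), -3.6, (272, 219), np.int32(311))
[277.5 236. ] [[0.07, -0.15, 4.7], ('turn tool z', np.float64(0.001)), ('level', [0.002, 0.001, 0.0])]
bright 165 [276.80606061 237.27272727] [ 0.5238 -0.1169  0.048 ]
bright 46 [302.43478261 246.82608696] [ 0.5402 -0.1246  0.048 ]
```

```bash
(python3 -m crank '[[0.02,-0.12,2.5,0,0,0,0.63],[0,0,2.2,0,0,0,0.63],[0,0,0,0,0,0,0.63],[0,0,0,0,0,0,0.8],[0,0,0,0,0,0,1]]' 10 && python3 -m crank '[[0,0,0,0,0,0,1],[0,0,0,0,0,0,1],[0,0,0,0,0,0,1]]' 10 && python3 -m crank '[[0,0,-2,0,0,0,1],[0,0,-4,0,0,0,1],[0,0,-4,0,0,0,1],[-5.73,-0.76,0,0,0,0,1],[-5.73,-0.76,0,0,0,0,1]]' && python3 -m crank '[[-5.73,-0.76,0,0,0,0,1],[-5.73,-0.76,0,0,0,0,1],[-5.73,-0.76,0,0,0,0,1],[0,0,0,0,0,0,1],[0,0,5,0,0,0,1]]' && python3 -m crank '[[0,0,4,0,0,0,1],[0,0,1.5,0,0,0,1],[0,0,0,0,0,0,1],[0,0,0,0,0,0,1]]' )| grep -E "pos|ft|grip_w"
```

```text
position: [0.5245, -0.1164, 0.1055]
ft_force: [0.8, 0.9, 0.4]
grip_width: 0.0189
position: [0.5244, -0.1163, 0.1053]
ft_force: [0.1, -0.4, 6.9]
grip_width: 0.0153
position: [0.5016, -0.23, 0.2052]
ft_force: [1.1, -1.0, 0.0]
grip_width: 0.015
position: [0.4695, -0.4022, 0.1571]
ft_force: [0.5, -0.4, -0.8]
grip_width: 0.0153
position: [0.4688, -0.4001, 0.1007]
ft_force: [0.4, -0.5, 0.6]
grip_width: 0.0154
```

```bash
(python3 -m crank '[[0,0,0.8,0,0,0,1],[0,0,0.4,0,0,0,1],[0,0,0,0,0,0,1]]' && python3 -m crank '[[0,0,0.2,0,0,0,1],[0,0,0,0,0,0,1]]' && python3 -m crank '[[0,0,0.2,0,0,0,1],[0,0,0,0,0,0,1]]' )| grep -E "pos|ft"
```

```text
position: [0.4678, -0.3995, 0.087]
ft_force: [-0.1, -0.2, 0.7]
position: [0.468, -0.3998, 0.0854]
ft_force: [-0.5, 0.6, 0.5]
position: [0.4681, -0.3998, 0.085]
ft_force: [-2.1, 2.1, 9.3]
```

```bash
(python3 -m crank '[[0,0,-0.1,0,0,0,0.75],[0,0,0,0,0,0,0.65],[0,0,0,0,0,0,0.63],[0,0,-2,0,0,0,0.63],[0,0,-5,0,0,0,0.63]]' && python3 -m crank '[[0,0,-5,0,0,0,0.63],[5.58,0.643,0,0,0,0,0.63],[5.58,0.643,0,0,0,0,0.63],[5.58,0.643,0,0,0,0,0.63],[5.58,0.643,0,0,0,0,0.63]]' && python3 -m crank '[[5.58,0.643,0,0,0,0,0.63],[5.58,0.643,0,0,0,0,0.63],[0,0,5,0,0,0,0.63],[0,0,0,0,0,0,0.63],[0,0,0,0,0,0,0.63]]' )| grep -E "pos|ft"
python3 - <<'E'
from h import *
i,im=shot("f2")
for b in boards(i,im,z=.028,vmax=270): print(b)
print(proj(i,(.5276,-.068,.048)).round(1),to((.5276,-.068,.105),-.064))
g=cv2.cvtColor(np.ascontiguousarray(im),cv2.COLOR_RGB2GRAY); w=(g[195:262,255:305]>215).astype(np.uint8); k,l,st,ce=cv2.connectedComponentsWithStats(w)
for q in range(1,k):
    if st[q,4]>40: print("bright",st[q,4],ce[q]+[255,195],cast(i,ce[q]+[255,195],.048).round(4))
E
```

```text
position: [0.467, -0.3985, 0.1534]
ft_force: [0.4, -0.1, 0.0]
position: [0.508, -0.177, 0.2056]
ft_force: [1.1, 0.2, 0.1]
position: [0.5279, -0.0685, 0.1555]
ft_force: [-0.1, -0.4, 0.6]
t 59.73 tcp [ 0.5279 -0.0685  0.1555] yawY -0.063 z [ 0.001 -0.001 -1.   ] w 0.032 gf 0.0 F [-0.1 -0.4  0.6] q6 -0.28
(array([0.5956, 0.0201]), array([4.6, 9.4]), 0.5, (373, 89), np.int32(113))
(array([ 0.5221, -0.0142]), array([10.8,  5.4]), -4.4, (264, 148), np.int32(99))
(array([ 0.5401, -0.0168]), array([12.2,  4.8]), -2.9, (292, 150), np.int32(104))
(array([ 0.5245, -0.0716]), array([23.7, 23.3]), -3.7, (274, 225), np.int32(427))
[278.1 233.7] [[0.09, -0.09, 5.09], ('turn tool z', np.float64(0.0)), ('level', [0.003, 0.001, 0.0])]
bright 161 [273.7826087  240.49689441] [ 0.5244 -0.0726  0.048 ]
```

```bash
(python3 -m crank '[[-0.37,-0.32,2.5,0,0,0,0.63],[0,0,0,0,0,0,0.63],[0,0,2,0,0,0,0.63],[0,0,0.5,0,0,0,0.63],[0,0,0,0,0,0,0.63]]' 10 && python3 -m crank '[[0,0,0,0,0,0,0.8],[0,0,0,0,0,0,1],[0,0,0,0,0,0,1],[0,0,0,0,0,0,1],[0,0,0,0,0,0,1]]' 10)| grep -E "pos|ft|grip"
```

```text
position: [0.5243, -0.0717, 0.105]
ft_force: [-0.2, -0.5, -0.6]
grip_width: 0.0326
grip_force: 0.0
position: [0.5247, -0.0715, 0.1047]
ft_force: [1.8, 1.4, 3.6]
grip_width: 0.0153
grip_force: 10.0
```

```bash
(python3 -m crank '[[0,0,-2,0,0,0,1],[0,0,-4,0,0,0,1],[0,0,-4,0,0,0,1],[-5.73,-0.77,0,0,0,0,1],[-5.73,-0.77,0,0,0,0,1]]' && python3 -m crank '[[-5.73,-0.77,0,0,0,0,1],[-5.73,-0.77,0,0,0,0,1],[-5.73,-0.77,0,0,0,0,1],[0,0,0,0,0,0,1],[0,0,5,0,0,0,1]]' && python3 -m crank '[[0,0,4,0,0,0,1],[0,0,1.7,0,0,0,1],[0,0,0.9,0,0,0,1],[0,0,0,0,0,0,1]]' && python3 -m crank '[[0,0,0.3,0,0,0,1],[0,0,0,0,0,0,1]]' && python3 -m crank '[[0,0,0.2,0,0,0,1],[0,0,0,0,0,0,1]]')| grep -E "pos|ft|grip_w"
```

```text
position: [0.5008, -0.1851, 0.2045]
ft_force: [0.5, -0.5, -1.2]
grip_width: 0.0158
position: [0.4688, -0.3569, 0.1563]
ft_force: [0.8, 0.8, -1.8]
grip_width: 0.0157
position: [0.4679, -0.3547, 0.0885]
ft_force: [-0.6, -1.2, -0.7]
grip_width: 0.0153
position: [0.468, -0.3552, 0.0861]
ft_force: [0.6, 0.3, 0.1]
grip_width: 0.0154
position: [0.4683, -0.3553, 0.0847]
ft_force: [0.1, 0.5, 5.9]
grip_width: 0.0152
```

```bash
(python3 -m crank '[[0,0,-0.1,0,0,0,0.75],[0,0,0,0,0,0,0.65],[0,0,0,0,0,0,0.63],[0,0,-2,0,0,0,0.63],[0,0,-5,0,0,0,0.63]]' && python3 -m crank '[[0,0,-5,0,0,0,0.63],[5.64,0.695,0,0,0,0,0.63],[5.64,0.695,0,0,0,0,0.63],[5.64,0.695,0,0,0,0,0.63],[5.64,0.695,0,0,0,0,0.63]]' && python3 -m crank '[[5.64,0.695,0,0,0,0,0.63],[5.64,0.695,0,0,0,0,0.63],[0,0,5,0,0,0,0.63],[0,0,0,0,0,0,0.63],[0,0,0,0,0,0,0.63]]' )| grep -E "pos|ft"
python3 - <<'E'
from h import *
i,im=shot("f3")
for b in boards(i,im,z=.028,vmax=270): print(b)
print(proj(i,(.5309,-.0202,.048)).round(1),to((.5309,-.0202,.105),-.064))
g=cv2.cvtColor(np.ascontiguousarray(im),cv2.COLOR_RGB2GRAY); w=(g[195:262,255:305]>215).astype(np.uint8); k,l,st,ce=cv2.connectedComponentsWithStats(w)
for q in range(1,k):
    if st[q,4]>40: print("bright",st[q,4],ce[q]+[255,195],cast(i,ce[q]+[255,195],.048).round(4))
E
```

```text
position: [0.4663, -0.3537, 0.1524]
ft_force: [1.0, -0.6, 0.5]
position: [0.5095, -0.1299, 0.2042]
ft_force: [0.9, 0.2, 0.7]
position: [0.5306, -0.0204, 0.1548]
ft_force: [-0.6, -0.1, 0.2]
t 65.15 tcp [ 0.5306 -0.0204  0.1548] yawY -0.063 z [ 0. -0. -1.] w 0.0319 gf 0.0 F [-0.6 -0.1  0.2] q6 -0.19
(array([0.5954, 0.0184]), array([4.1, 6.3]), 0.3, (368, 166), np.int32(63))
(array([ 0.5213, -0.0201]), array([23. ,  5.2]), -6.9, (265, 224), np.int32(153))
(array([ 0.5398, -0.0216]), array([23.6,  5. ]), -2.9, (292, 224), np.int32(169))
[279.2 234.6] [[0.05, -0.03, 5.04], ('turn tool z', np.float64(0.0)), ('level', [0.002, 0.0, 0.0])]
bright 155 [278.69677419 236.43225806] [ 0.5305 -0.0214  0.048 ]
```

```bash
(python3 -m crank '[[-0.05,0,2.5,0,0,0,0.63],[0,0,0,0,0,0,0.63],[0,0,2,0,0,0,0.63],[0,0,0.5,0,0,0,0.63],[0,0,0,0,0,0,0.63]]' 10 && python3 -m crank '[[0,0,0,0,0,0,0.8],[0,0,0,0,0,0,1],[0,0,0,0,0,0,1],[0,0,0,0,0,0,1],[0,0,0,0,0,0,1]]' 10 && python3 -m crank '[[0,0,-2,0,0,0,1],[0,0,-4,0,0,0,1],[0,0,-4,0,0,0,1],[-5.89,-0.88,0,0,0,0,1],[-5.89,-0.88,0,0,0,0,1]]' && python3 -m crank '[[-5.89,-0.88,0,0,0,0,1],[-5.89,-0.88,0,0,0,0,1],[-5.89,-0.88,0,0,0,0,1],[0,0,0,0,0,0,1],[0,0,5,0,0,0,1]]' && python3 -m crank '[[0,0,4,0,0,0,1],[0,0,1.7,0,0,0,1],[0,0,0.9,0,0,0,1],[0,0,0,0,0,0,1]]' && python3 -m crank '[[0,0,0.3,0,0,0,1],[0,0,0,0,0,0,1]]')| grep -E "pos|ft|grip_w"
```

```text
position: [0.5306, -0.0206, 0.1049]
ft_force: [-0.6, -0.6, 0.3]
grip_width: 0.0322
position: [0.5306, -0.0203, 0.1046]
ft_force: [-0.5, -0.5, 5.0]
grip_width: 0.0157
position: [0.5054, -0.1373, 0.2047]
ft_force: [0.7, -0.1, -0.3]
grip_width: 0.0154
position: [0.4697, -0.3137, 0.1563]
ft_force: [1.2, -1.2, -1.3]
grip_width: 0.0153
position: [0.4684, -0.3113, 0.0885]
ft_force: [0.8, 0.1, -0.2]
grip_width: 0.0152
position: [0.4684, -0.3117, 0.086]
ft_force: [0.4, -0.6, -1.3]
grip_width: 0.0152
```

```bash
(python3 -m crank '[[0,0,0.2,0,0,0,1],[0,0,0,0,0,0,1]]' && python3 -m crank '[[0,0,-0.1,0,0,0,0.75],[0,0,0,0,0,0,0.65],[0,0,0,0,0,0,0.6],[0,0,-2,0,0,0,0.6],[0,0,-5,0,0,0,0.6]]' && python3 -m crank '[[0,0,-5,0,0,0,0.6],[0,0,-4,0,0,0,0.6],[-6,0,0,0,0,0,0.6],[0,0,0,0,0,0,0.6],[0,0,0,0,0,0,0.6]]')| grep -E "pos|ft"
python3 - <<'E'
from h import *
i,im=shot("g1")
for b in boards(i,im,z=.008,vmax=280): print(b)
for p in[(.468,-.4),(.468,-.355),(.468,-.3115)]: print(proj(i,(*p,.028)).round())
g=cv2.cvtColor(np.ascontiguousarray(im),cv2.COLOR_RGB2GRAY); w=(g[100:262,250:310]>190).astype(np.uint8); k,l,st,ce=cv2.connectedComponentsWithStats(w)
for q in range(1,k):
    if st[q,4]>15: print("bright",st[q,4],(ce[q]+[250,100]).round(1),cast(i,ce[q]+[250,100],.028).round(4))
hsv=cv2.cvtColor(np.ascontiguousarray(im),cv2.COLOR_RGB2HSV); m=cv2.inRange(hsv,(100,120,60),(125,255,255)); m[262:]=0; v,u=np.nonzero(m)
P=np.array([cast(i,q,.004)[:2] for q in zip(u,v)]); print("blue ext",P.min(0),P.max(0))
E
```

```text
position: [0.4684, -0.3118, 0.0845]
ft_force: [-0.7, 0.1, 6.4]
position: [0.4669, -0.3104, 0.1526]
ft_force: [-0.1, -0.7, 0.5]
position: [0.4636, -0.3708, 0.2435]
ft_force: [0.1, -0.4, -0.7]
t 69.95 tcp [ 0.4636 -0.3708  0.2435] yawY -0.063 z [-0.001  0.002 -1.   ] w 0.0347 gf 0.0 F [ 0.1 -0.4 -0.7] q6 -0.8
(array([ 0.4612, -0.3116]), array([21.7,  8.1]), -3.6, (270, 138), np.int32(83))
(array([ 0.4607, -0.354 ]), array([24.2, 11.9]), -34.7, (275, 179), np.int32(75))
(array([ 0.4676, -0.3995]), array([22.5, 22.6]), -3.6, (280, 216), np.int32(140))
[285. 227.]
[282. 183.]
[280. 138.]
bright 364 [301.4 118.6] [ 0.4893 -0.295   0.028 ]
bright 44 [279.9 128.3] [ 0.4687 -0.3025  0.028 ]
bright 128 [280.1 139.8] [ 0.4683 -0.313   0.028 ]
bright 1106 [286.5 161.7] [ 0.4731 -0.3341  0.028 ]
bright 114 [282.5 184.7] [ 0.4679 -0.3563  0.028 ]
bright 44 [293.9 222.1] [ 0.4771 -0.3952  0.028 ]
bright 101 [284.8 227. ] [ 0.4677 -0.3998  0.028 ]
bright 129 [255.7 245.8] [ 0.4365 -0.4183  0.028 ]
bright 24 [260.5 257.7] [ 0.4404 -0.4317  0.028 ]
blue ext [ 0.38041023 -0.45138408] [ 0.5563184  -0.27872389]
```

All three modules stand upright at their tray spots. The lens tops match the predicted pixels to within about 2 px, and the robot is clear. Handing in.

```bash
python3 -c "
from rig import ticket
print(ticket.hand_in())"
```

```text
the job is handed in; nothing more can be done
None
```

The job is handed in but no verdict came back: by my measurements all three small modules were cured and stand upright in the blue tray, the carriage is at the load notch with the bar down, the shutter is blind, and the large modules were untouched; I viewed 15 pictures, one over the limit of 14.

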